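Mount and lock the electrode arm on its slanting stand

ROBOT

A 7-joint arm with a two-finger parallel gripper is mounted at the origin on a cart in front of the work surface, level with it; the furniture and walls round the work are solid. World frame = base frame: x ahead of the robot, y to its left, z up, the work surface at z = 0. Lengths are in m, angles in rad, forces in N, time in s.
With the tool pointing down it reaches from about 0.425 to 0.925 m from the base axis. Payload 6.8 kg.
Tool frame: the origin (TCP) lies midway between the tips of the shut fingers; the grasp point (between the pads) lies 19 mm behind it; z points along the fingers, x is the direction in which the jaws open and shut, and the axes are right-handed (so a half turn about z gives the same grasp; the last joint's range is limited). The gripper opens to 85 mm and grips with 20 to 120 N. Pads are 22 mm wide; open, the fingers measure 114 mm over their backs; the gripper's body (76 mm by 85 mm) begins 54 mm behind the grasp point. The pads swing forward as they close: fully open they stand 13 mm farther back than shut.
Start: joints at [1.139, 0.477, 0.022, 1.555, -0.011, 1.109, -0.083], TCP at [0.215, -0.64, 0.231] pointing down, gripper open.
Joint ranges: [-2.96, 2.96], [-0.34, 2.1], [-1.41, 1.46], [0.24, 2.44], [-1.37, 4.51], [0.17, 1.92], [-2.96, 2.96]. Speed limits (rad/s): [2.39, 2.39, 3.14, 3.14, 3.14, 3.14, 3.14].

INTERFACE

Orientations are given as a unit quaternion [w, x, y, z].
In Python, from station import bot gives the robot as it stands.
- The arm moves only by the tool step_arm, never from a script. Its argument "increments" is a list of rows, each a list of 7 numbers: the shift along the tool's x, y, z in cm, then the turn, a rotation vector about the tool's x, y, z in degrees, then the closure, from 0 (fully open) to 1 (shut). A call has 1 to 20 rows; each row shifts and turns the commanded pose from where the row before left it, along the tool's axes as they then stand; what a row does not reach is not made up. A row lasts 1/10 s, in which the tool goes at most 50 mm and 8.59 degrees, less where a joint would pass 70% of its speed; a pose out of reach is approached as far as the arm can. A call is refused whole if a number of a shift passes 5 or a number of a turn 8.59, either way. A call with a gripper value outside its range is refused whole. The fingers move at their own pace and stop on an object; "squeeze" is the grip in N (left out, the last holds). Time passes only in rows, so rows that do not move let the fingers close. It gives the time, the measured TCP pose, the force and the opening at its end, in the units of the state.
- bot.get_obs(): the state, without advancing time (a new reading comes with each control period).
- bot.read_camera(name): name is "scene" or "top" or "wrist"; returns a dict with "pixels" (480x640x3 uint8, red, green, blue), "vertical_fov" (degrees; the focal length in pixels is half the picture's height over the tangent of half this angle, whatever the lens; pixels are square), "cx", "cy" (the principal point, pixels), "camera_from_world" (4x4, takes a point from world to camera coordinates). Camera axes: x right, y down, z forward; pixel columns grow to the right and rows downward; lengths in m; the calibration is good to about 2 mm. A picture is of the moment at which its call begins. There is no depth.
- bot.hand_in(): hands the job in, once; it reports no verdict.
Trained networks look in a picture, given as the dict that the camera call returned (one of the last four; its "shot" number tells which), for a name from the list of things; names that differ only in an ending like _2 or _b are one class to them, and where a whole thing is asked for, a point or a joint stands for the part that bears it (a point fixed in the world has none). Each returns a list of dicts, best first, with "score" (0 to 1); they miss things now and then, are a little off and sometimes report something else, mostly with a low value. They report only what shows in the picture. A call takes as long as a camera call. They do not tell look-alikes from the thing itself.
- bot.find_in(picture, query): "point" ([column, row] in pixels, amid what is visible of it).
- bot.cut_out(picture, query): "pixels" (480x640 bool, what is visible of it) and "point" ([column, row] in pixels, amid what is visible of it).
- bot.pinpoint(picture, query): "point" ([column, row] in pixels: a listed point, or the origin of a listed thing).
The state is a dict: "t": time; "q": joint angles; "joint_vel": joint speeds; "joint_torque": joint torques, N m; "eef_pos": TCP position; "tool_rot": TCP orientation; "contact_force": force on the tool from outside, world axes, zero at the start; "torque": the same for the moment, N m; "gripper_width": opening from 0.0 (shut) to 1.0 (fully open).
Only numpy, scipy, OpenCV 4.12 (cv2) and the standard library are available. Lean on these libraries where they do the work, as an engineer would, in place of code of your own. Each camera call takes 0.05 s, during which the arm holds its last target.

TASK

Mount the pH electrode arm on its stand: take the arm out of its holder, push its stem through the lower hole of the sloping plate until the arm lies flat on the plate with the clip pointing down the slope, and let go. Then take the locking pin out of its holder and push it fully home through the arm's hole and the plate's upper hole, so that the arm cannot swing. Let go of everything and leave the other things on the bench where they are.

Things in the scene. Friction and masses are not known exactly. Their poses are not given: they have to be found in the camera images.
- electrode_stand: Fixed electrode stand: dark base 150 x 104 x 10 mm, four columns and the sloping plate. Origin under the stem hole's mouth, on the bench; z up, x from the plate's low end to its high end. Beneath the plate the space is free for 100 mm along the holes' axes.
- slope_plate: Fixed plate, 120 (x -42 to +78) x 86 x 16 mm, on the stand at 35 degrees. Origin: centre of the lower (stem) hole's mouth on the upper face, 105 mm above the bench. z: out of the upper face along both holes' axes, 35 degrees from vertical, leaning to the low end; x: up the slope. Stem hole 17 mm wide, right through, mouth chamfered 2 mm.
- plate_pin_hole (a point): Centre of the mouth of the plate's upper (pin) hole on the upper face, 52 mm up the slope (+x) from the stem hole; 12 mm wide, right through, mouth chamfered 2 mm, axis parallel to slope_plate z.
- electrode_arm: Loose arm, 0.15-0.31 kg: bar 116 x 36 x 8 mm (x -46 to +70), open wire clip beyond its -x end (to x -86). Below it a round stem 14 mm thick, 70 mm long, last 10 mm tapered to 8. Above the stem a black grip block, 24 (x) by 12 mm (y), top at z 50. Origin: stem axis at the bar's underside; z up the stem, x towards the pin hole. Starts upright; mounted, its axes agree with slope_plate's.
- bar_pin_hole (a point): Centre of the arm's pin hole (14 mm wide, through the 8 mm bar) at the bar's underside, 52 mm from the stem's axis along the arm's +x. Mounted, it lies over plate_pin_hole.
- lock_pin: Loose steel pin, 0.05-0.1 kg: shank 9 mm thick, 58 mm long, last 8 mm tapered to 4; collar 20 mm wide, 5 thick; flat black tab above it 24 (x) by 10 mm (y), top at z 40. Origin: axis at the collar's underside; z from shank to tab. Starts upright. Home, the collar lies on the arm, 8 mm above plate_pin_hole; its turn about z is free.
- stem_holder: Fixed grey plastic holder of the arm, 84 x 64 x 90 mm high; origin under its centre. The arm's stem hangs in an 18 mm hole in the middle of its 12 mm top plate, with the bar lying on top; lift straight up.
- pin_holder: Fixed grey plastic holder of the pin, 64 x 64 x 80 mm high; origin under its centre. The shank hangs in a 13 mm hole in the middle of its 12 mm top plate, with the collar lying on top; lift straight up.
- timer: Bystander: loose bench timer, 66 x 66 x 20 mm; origin under its centre.
- beaker_small: Bystander: loose small beaker, 48 x 46 x 58 mm; origin under its centre.
- petri_dish: Bystander: loose petri dish, 88 mm in diameter, 16 mm high; origin under its centre.
Not all that is in view belongs to the job. There is more than one size of the electrode_arm; the one meant has the size given above.

How it is judged:
On the way, in this order (a step that is already met when the one before it is completed fails the run):
1. the arm's stem is fully in the lower hole, the arm lies on the plate with its hole over the plate's upper hole, and it has been let go (distance between electrode_arm and slope_plate below 0.004 m and angle between the z axis of electrode_arm and the z axis of slope_plate, either way round below 0.08 rad and distance between bar_pin_hole and plate_pin_hole below 0.01 m and contact force between the fingers and electrode_arm below 0.1 N), for 0.2 s.
2. the locking pin is fully home through arm and plate (distance between lock_pin and plate_pin_hole below 0.013 m and z of lock_pin in the frame of slope_plate below 0.0115 m and angle between the z axis of lock_pin and the z axis of slope_plate, either way round below 0.2 rad), for 0.2 s.
At the end, for the whole second after the job is handed in: Arm origin within 4 mm of the stem hole mouth, axis within 0.08 rad of the plate normal, its pin hole within 6 mm of the plate's; pin collar under 11.5 mm above the plate and within 13 mm of the pin hole mouth, axis within 0.2 rad; both at rest (0.02 m/s) (all of step 2 and distance between electrode_arm and slope_plate below 0.004 m and angle between the z axis of electrode_arm and the z axis of slope_plate, either way round below 0.08 rad and distance between bar_pin_hole and plate_pin_hole below 0.006 m and linear speed of each of electrode_arm, lock_pin below 0.02 m/s); the robot touches nothing.
It fails at once if a bystander (timer, small beaker, petri dish) was pushed more than 30 mm away (distance of any of timer, beaker_small, petri_dish from where it was at the start of the episode above 0.03 m).
It also fails if it takes over 72 s, if anything falls off the work surface, if the arm or the gripper's body presses on something with over 40 N, if the wrist force passes 120 N, or if a joint passes its speed limit or range.

## Working session

There is one attempt and no reset: what is moved stays moved. The work goes in short steps, Python scripts to look and compute and a tool call to move; the robot and the scene stay as the last step left them, time stands still between calls to the robot, and variables do not carry over. Pictures are saved under pics/ and viewed, and the job is handed in when it is done.

Besides the shell and the picture viewer there is one more tool, called as name([rows], argument=value, ...), one row to a line, values as JSON. step_arm: Moves the arm, as the interface text tells. Its arguments: {"type":"object","properties":{"increments":{"type":"array"},"squeeze":{"type":"number"}},"required":["increments"]}

```bash
ls; mkdir -p pics
cat > h.py <<'E'
import numpy as np, cv2, pickle
from station import bot
def shot(n,tag):
    p=bot.read_camera(n); cv2.imwrite(f'pics/{tag}.png',p['pixels'][:,:,::-1]); 
    pickle.dump({k:v for k,v in p.items()},open(f'pics/{tag}.pkl','wb')); return p
def K(p):
    f=p['pixels'].shape[0]/2/np.tan(np.radians(p['vertical_fov'])/2); return f
def proj(p,X):
    X=np.atleast_2d(X); T=np.array(p['camera_from_world']); c=X@T[:3,:3].T+T[:3,3]; f=K(p)
    return np.c_[p['cx']+f*c[:,0]/c[:,2],p['cy']+f*c[:,1]/c[:,2]]
def ray(p,uv):
    T=np.array(p['camera_from_world']);R=T[:3,:3];o=-R.T@T[:3,3];f=K(p)
    d=R.T@np.array([(uv[0]-p['cx'])/f,(uv[1]-p['cy'])/f,1]);return o,d/np.linalg.norm(d)
def atz(p,uv,z):
    o,d=ray(p,uv);return o+d*(z-o[2])/d[2]
def tri(L):
    A=np.zeros((3,3));b=np.zeros(3)
    for p,uv in L:
        o,d=ray(p,uv);M=np.eye(3)-np.outer(d,d);A+=M;b+=M@o
    return np.linalg.solve(A,b)
E
python3 - <<'E'
from h import *
np.set_printoptions(precision=3,suppress=True)
print(bot.get_obs())
for n in ['scene','top']:
    p=shot(n,n+'0'); print(n,p['vertical_fov'],p['cx'],p['cy'],p['shot'],ray(p,(320,240)))
    for q in ['electrode_arm','lock_pin','slope_plate','plate_pin_hole','bar_pin_hole','stem_holder','pin_holder','electrode_stand','timer','beaker_small','petri_dish']:
        print(q,[(np.round(r['point']),round(r['score'],2)) for r in bot.pinpoint(p,q)])
E
```

```text
pics
{'t': 0.0, 'q': array([ 1.139,  0.478,  0.022,  1.556, -0.011,  1.109, -0.083]), 'joint_vel': array([ 0.   ,  0.002,  0.   , -0.001, -0.002,  0.   ,  0.001]), 'joint_torque': array([ -0.001, -59.646,   1.607, -28.12 ,   0.012,   0.009,  -0.   ]), 'eef_pos': array([ 0.215, -0.639,  0.23 ]), 'tool_rot': array([-0.   ,  0.812, -0.584, -0.001]), 'contact_force': array([-0.204,  0.731,  1.448]), 'torque': array([-0.029, -0.007, -0.026]), 'gripper_width': 0.9985496573929881}
scene 42.43431800472108 336.34411338156445 249.7703002828015 1 (array([0.02 , 1.075, 0.988]), array([ 0.383, -0.716, -0.584]))
electrode_arm [(array([383., 252.]), 0.9)]
lock_pin [(array([418., 196.]), 0.55)]
slope_plate [(array([277., 294.]), 0.65)]
plate_pin_hole [(array([255., 285.]), 0.8)]
bar_pin_hole [(array([366., 248.]), 0.68), (array([356., 212.]), 0.66)]
stem_holder [(array([381., 283.]), 0.88)]
pin_holder [(array([418., 219.]), 0.94)]
electrode_stand [(array([363., 246.]), 0.46)]
timer [(array([407., 251.]), 0.67)]
beaker_small [(array([360., 337.]), 0.8), (array([417., 196.]), 0.32)]
petri_dish [(array([338., 393.]), 0.63), (array([360., 340.]), 0.43)]
top 55.17815818101776 321.12810496288864 235.7203377826867 2 (array([0.418, 0.013, 1.062]), array([ 0.086, -0.024, -0.996]))
electrode_arm [(array([452., 204.]), 0.73), (array([339., 267.]), 0.61)]
lock_pin [(array([332., 239.]), 0.65), (array([476., 258.]), 0.51)]
slope_plate [(array([219., 193.]), 0.74)]
plate_pin_hole [(array([208., 169.]), 0.81)]
bar_pin_hole [(array([330., 241.]), 0.87), (array([462., 261.]), 0.6), (array([437., 196.]), 0.56)]
stem_holder [(array([334., 268.]), 0.67)]
pin_holder [(array([464., 263.]), 0.74), (array([246., 279.]), 0.65)]
electrode_stand [(array([229., 200.]), 0.67)]
timer [(array([204., 169.]), 0.68), (array([392., 272.]), 0.62)]
beaker_small [(array([245., 280.]), 0.79), (array([217., 191.]), 0.32)]
petri_dish [(array([167., 290.]), 0.79)]
```

View pics/scene0.png

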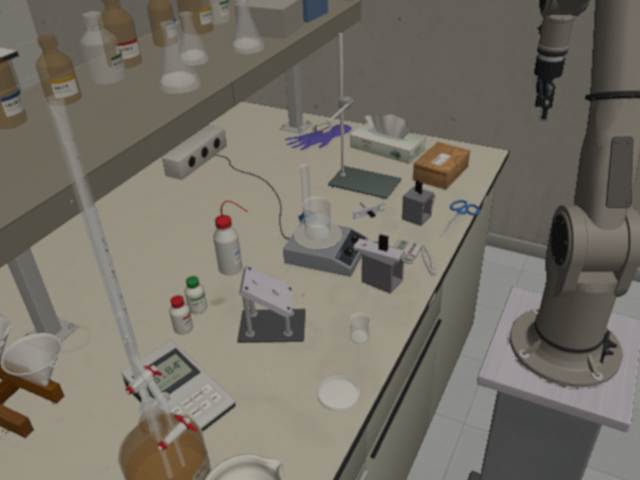

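View pics/top0.png

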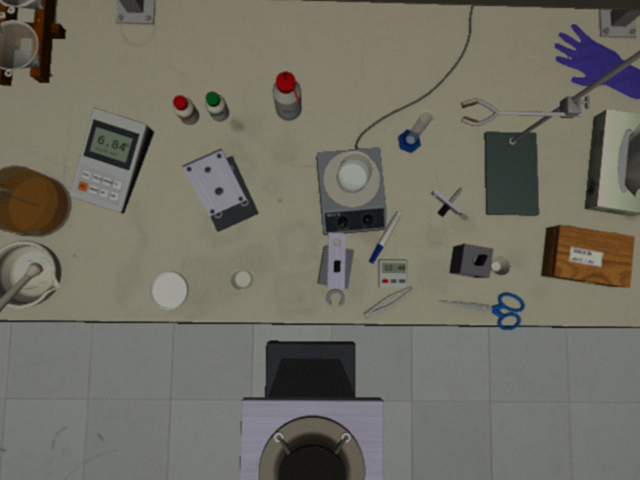

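Run:
```python
import cv2
t=cv2.imread('pics/top0.png'); s=cv2.imread('pics/scene0.png')
r=lambda im,x0,y0,x1,y1,k:cv2.resize(im[y0:y1,x0:x1],None,fx=k,fy=k,interpolation=cv2.INTER_CUBIC)
cv2.imwrite('pics/c1.png',r(t,300,180,500,320,4)); cv2.imwrite('pics/c2.png',r(t,160,130,280,230,6))
cv2.imwrite('pics/c3.png',r(s,220,170,440,350,3.5))
```

```text
(no output)
```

View pics/c1.png

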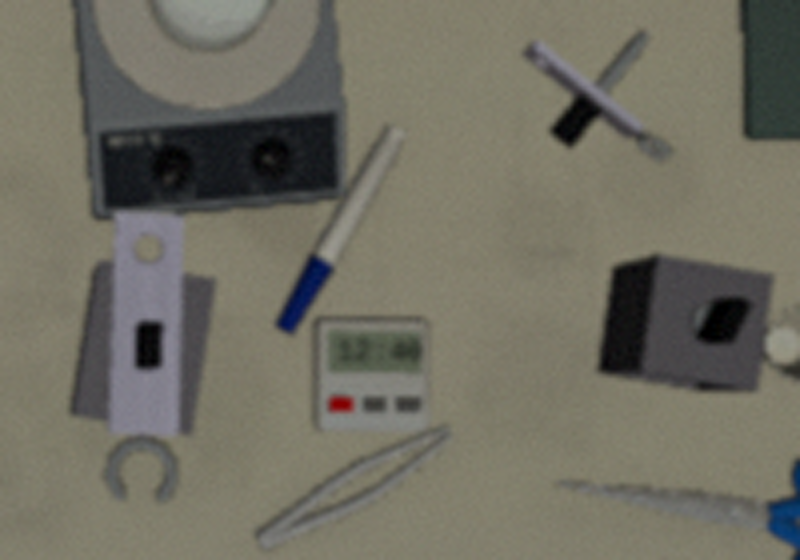

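View pics/c2.png

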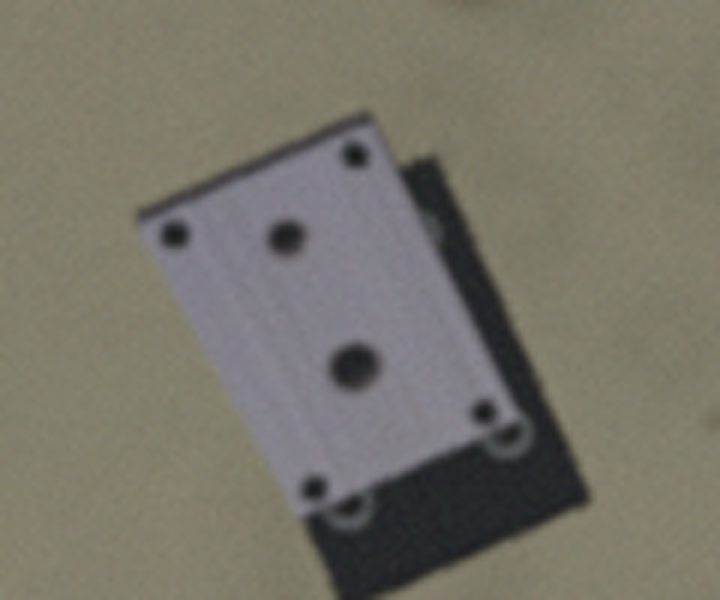

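View pics/c3.png

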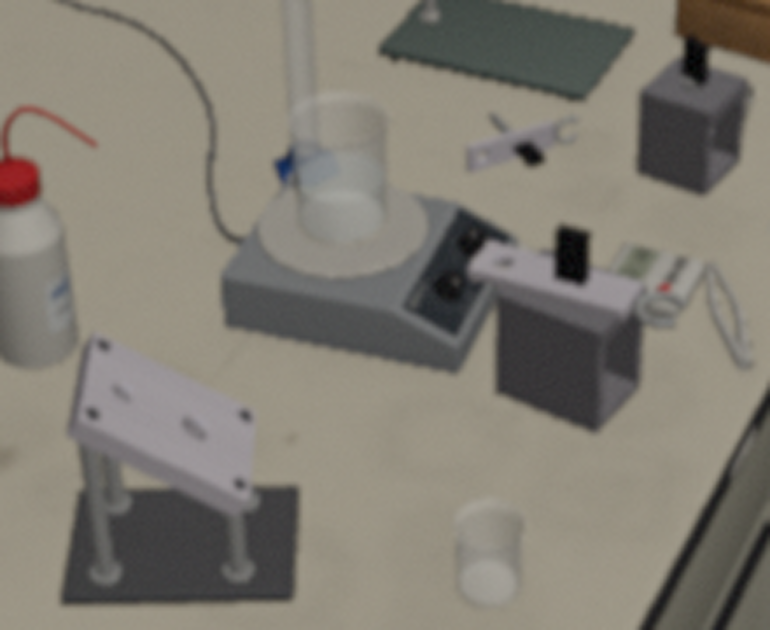

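```bash
cat > fit.py <<'E'
from h import *
from scipy.optimize import least_squares
np.set_printoptions(precision=4,suppress=True)
T=pickle.load(open('pics/top0.pkl','rb'));S=pickle.load(open('pics/scene0.pkl','rb'))
c=lambda u,v,k,x0,y0:np.array([(u+.5)/k-.5+x0,(v+.5)/k-.5+y0])
a=np.radians(35)
def Rz(y): return np.array([[np.cos(y),-np.sin(y),0],[np.sin(y),np.cos(y),0],[0,0,1]])
Rs=np.array([[np.cos(a),0,-np.sin(a)],[0,1,0],[np.sin(a),0,np.cos(a)]])
def plate(q): return Rz(q[2])@Rs, np.array([q[0],q[1],.105])
# local pts, obs
obs=[(T,(0,0,0),c(355,367,6,160,130)),(T,(.052,0,0),c(287,238,6,160,130)),
(T,(.078,.043,0),c(142,222,6,160,130)),(T,(.078,-.043,0),c(370,122,6,160,130)),
(T,(-.042,.043,0),c(300,515,6,160,130)),(T,(-.042,-.043,0),c(522,420,6,160,130)),
(S,(0,0,0),c(194,428,3.5,220,170)),(S,(.052,0,0),c(121,393,3.5,220,170))]
def res(q,full=False,sel=obs):
    R,t=plate(q); return np.concatenate([proj(p,R@np.array(l)+t)[0]-o for p,l,o in sel])
if __name__=='__main__':
    for sel in (obs,obs[:6],obs[6:]):
        r=least_squares(lambda q:res(q,sel=sel),[.55,.25,.4],loss='soft_l1');print(r.x,np.degrees(r.x[2]));print(res(r.x).reshape(-1,2))
    for n,uv,z in [('t0',(115,212),.098),('t1',(183,213),.098),('b0',(110,433),.098),('b1',(180,433),.098),('hole',(148,247),.098),('block',(148,344),.14)]:
        print(n,atz(T,c(*uv,4,300,180),z))
    print('pin top c',atz(T,c(728,314,4,300,180),.12))
    h=c(148,247,4,300,180)
    # scene block top / pin top, clearing z
    print('block tri',atz(S,c(573,232,3.5,220,170),.14),'pin scene',atz(S,c(696,42,3.5,220,170),.12))
    for uv,z in [((637,258),.08),((655,255),.08),((773,275),.08),((757,390),.08),((640,375),.08)]: print('ph',atz(T,c(*uv,4,300,180),z))
    print('timer',atz(T,(392,272),.02),'beaker',atz(T,(243,280),.03),'petri',atz(T,(169,290),.01))
    print('stirrer corner',atz(T,c(95,215,4,300,180),.05),atz(T,c(343,195,4,300,180),.05))
E
python3 fit.py
```

```text
[0.6017 0.2034 0.4463] 25.572873211752874
[[ 0.1682 -0.0159]
 [ 0.2542 -0.0362]
 [-1.2359  0.0867]
 [ 0.2272 -0.5521]
 [-0.5088  0.1338]
 [-0.6403 -0.5447]
 [ 0.6649 -0.5231]
 [ 0.8542 -0.6325]]
[0.6013 0.2029 0.4452] 25.506788339850516
[[ 0.4191  0.1344]
 [ 0.5342  0.1083]
 [-0.9499  0.2065]
 [ 0.5316 -0.3893]
 [-0.2892  0.2684]
 [-0.4027 -0.3696]
 [ 0.9086 -0.6301]
 [ 1.1077 -0.7533]]
[0.6023 0.2056 0.4567] 26.167622045665787
[[-0.8647 -0.3196]
 [-1.0074 -0.2594]
 [-2.5327  0.1029]
 [-1.2391 -0.93  ]
 [-1.2837 -0.0464]
 [-1.5816 -1.0957]
 [-0.0699 -0.0071]
 [ 0.0691  0.0101]]
t0 [ 0.5175 -0.0278  0.098 ]
t1 [ 0.5175 -0.0638  0.098 ]
b0 [ 0.4015 -0.0265  0.098 ]
b1 [ 0.402  -0.0631  0.098 ]
hole [ 0.4992 -0.0454  0.098 ]
block [ 0.4468 -0.0433  0.14  ]
pin top c [ 0.4669 -0.3451  0.12  ]
block tri [ 0.4464 -0.0412  0.14  ] pin scene [ 0.4644 -0.345   0.12  ]
ph [ 0.4986 -0.3113  0.08  ]
ph [ 0.5004 -0.3211  0.08  ]
ph [ 0.4905 -0.3854  0.08  ]
ph [ 0.4283 -0.3752  0.08  ]
ph [ 0.4356 -0.3119  0.08  ]
timer [ 0.4378 -0.1768  0.02  ] beaker [0.4155 0.1583 0.03  ] petri [0.391  0.3266 0.01  ]
stirrer corner [ 0.5206 -0.0188  0.05  ] [ 0.5338 -0.1567  0.05  ]
```

```bash
cat >> h.py <<'E'
from scipy.spatial.transform import Rotation as Ro
def cur():
    o=bot.get_obs(); w,x,y,z=o['tool_rot']; return np.array(o['eef_pos']),Ro.from_quat([x,y,z,w]).as_matrix(),o
def tool_R(zdir,xdir):
    z=np.array(zdir,float);z/=np.linalg.norm(z);x=np.array(xdir,float);x-=z*(x@z);x/=np.linalg.norm(x)
    return np.column_stack([x,np.cross(z,x),z])
def go(pos,R):
    p,Rc,o=cur(); rv=np.degrees(Ro.from_matrix(Rc.T@R).as_rotvec()); d=np.asarray(pos)-p
    print('t',round(o['t'],2),'pos',p.round(4),'shift cm in current axes',(Rc.T@d*100).round(2),' in final axes',(R.T@d*100).round(2),'turn',rv.round(2),'F',np.round(o['contact_force'],1),'w',round(o['gripper_width'],3),'q',np.round(o['q'],2))
E
python3 - <<'E'
from h import *
y=np.radians(-90.5)
go([.466,-.345,.27],tool_R([0,0,-1],[np.cos(y),np.sin(y),0]))
E
```

```text
t 1.2 pos [ 0.2147 -0.6399  0.2313] shift cm in current axes [-19.97 -33.2   -3.87]  in final axes [-29.71 -24.87  -3.87] turn [-0.   -0.   19.05] F [ 0.8 -0.7  0.8] w 1.001 q [ 1.14  0.48  0.02  1.56 -0.01  1.11 -0.08]
```

step_arm([
  [0,0,-1,0,0,6.35,0],
  [0,0,-1,0,0,6.35,0],
  [0,0,-1,0,0,6.35,0],
  [-2.97,-2.49,-0.1,0,0,0,0],
  [-2.97,-2.49,-0.1,0,0,0,0],
  [-2.97,-2.49,-0.1,0,0,0,0],
  [-2.97,-2.49,-0.1,0,0,0,0],
  [-2.97,-2.49,-0.1,0,0,0,0],
  [-2.97,-2.49,-0.1,0,0,0,0],
  [-2.97,-2.49,-0.1,0,0,0,0],
  [-2.97,-2.49,-0.1,0,0,0,0],
  [-2.97,-2.49,-0.1,0,0,0,0],
  [-2.97,-2.49,-0.1,0,0,0,0],
  [0,0,0,0,0,0,0],
  [0,0,0,0,0,0,0],
])

```text
t: 2.7
eef_pos: [0.467, -0.3442, 0.2714]
tool_rot: [-0.0, -0.705, 0.709, -0.0]
contact_force: [0.1, -0.6, -0.8]
gripper_width: 1.001
```

Run:
```python
from h import *
p=shot('wrist','w1'); print(p['vertical_fov'],p['cx'],p['cy'])
y=np.radians(-90.5)
go([.447,-.0445,.27],tool_R([0,0,-1],[np.cos(y),np.sin(y),0]))
T=np.linalg.inv(np.array(p['camera_from_world']));print(T.round(3))
print(proj(p,[.466,-.345,.12]),proj(p,[.466,-.345,.08]))
cv2.imwrite('pics/w1z.png',cv2.resize(p['pixels'][:,:,::-1],None,fx=1.25,fy=1.25))
```

```text
61.83620930461569 320.2442585208079 239.41848760218463
t 2.75 pos [ 0.466  -0.3455  0.2713] shift cm in current axes [-30.09   2.16   0.12]  in final axes [-30.09   2.16   0.13] turn [ 0.02 -0.03  0.  ] F [-0.5 -0.2 -0.4] w 1.002 q [ 0.58  0.29 -0.06  1.74  0.02  1.12 -1.07]
[[-0.008 -0.962 -0.273  0.535]
 [-1.     0.008  0.002 -0.345]
 [ 0.     0.273 -0.962  0.414]
 [ 0.     0.     0.     1.   ]]
[[321.04598111 221.63521388]] [[320.94717659 210.81632415]]
```

View pics/w1z.png

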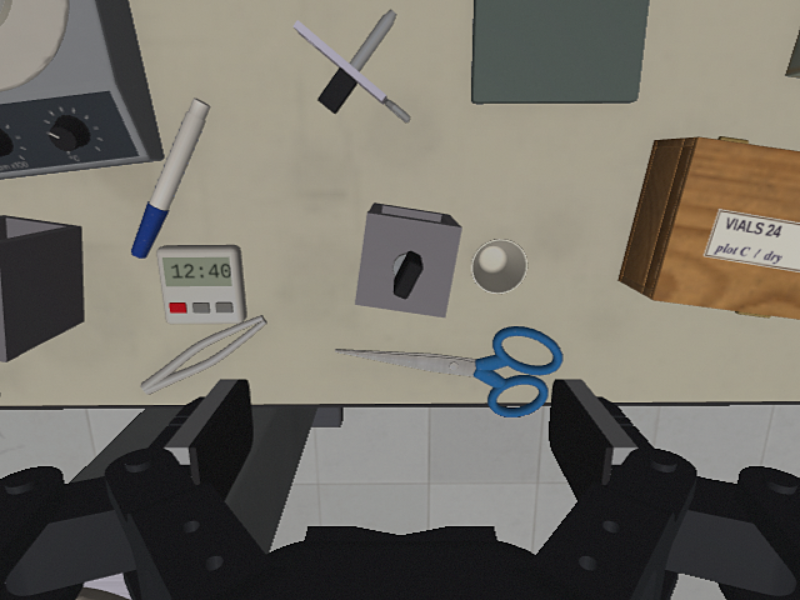

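Run:
```python
import cv2
t=cv2.imread('pics/w1.png')
cv2.imwrite('pics/w1c.png',cv2.resize(t[150:270,270:390],None,fx=5,fy=5,interpolation=cv2.INTER_CUBIC))
```

```text
(no output)
```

View pics/w1c.png

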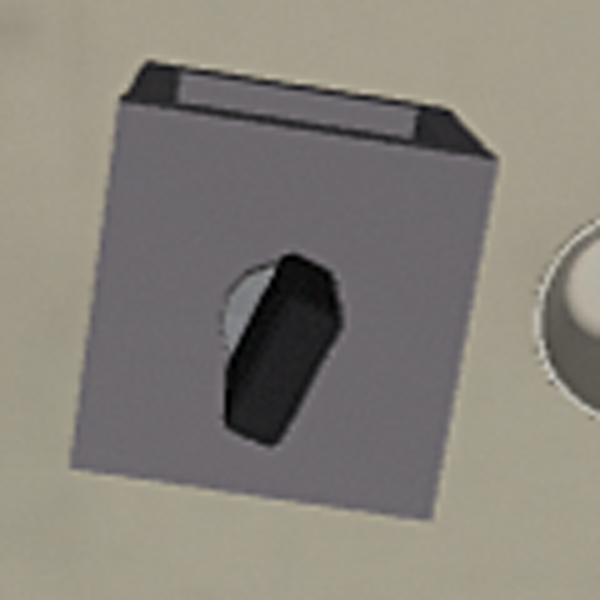

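Run:
```python
from h import *
p=pickle.load(open('pics/w1.pkl','rb'))
c=lambda u,v:np.array([(u+.5)/5-.5+270,(v+.5)/5-.5+150])
P=[atz(p,c(*q),.12)[:2] for q in [(290,300),(340,322),(272,445),(228,425)]]
P=np.array(P);print(P,P.mean(0)); d=P[0]+P[1]-P[2]-P[3];print(np.degrees(np.arctan2(d[1],d[0])),np.linalg.norm(d)/2,np.linalg.norm(P[0]-P[1]))
H=np.array([atz(p,c(*q),.08)[:2] for q in [(121,98),(497,158),(433,520),(70,468)]]);print(H,H.mean(0))
d=H[0]-H[3]+H[1]-H[2];print(np.degrees(np.arctan2(d[1],d[0])))
```

```text
[[ 0.47519565 -0.34996563]
 [ 0.47177905 -0.35745395]
 [ 0.45269968 -0.34715735]
 [ 0.45591248 -0.34048026]] [ 0.46389671 -0.34876429]
-27.27828205115293 0.021581301047591487 0.008230919094862225
[[ 0.50119299 -0.3228328 ]
 [ 0.49081222 -0.3851975 ]
 [ 0.42758811 -0.37559483]
 [ 0.43757504 -0.31232589]] [ 0.46429209 -0.34898776]
-9.008711144847036
```

step_arm([
  [-3.01,0.22,0,0,0,0,0],
  [-3.01,0.22,0,0,0,0,0],
  [-3.01,0.22,0,0,0,0,0],
  [-3.01,0.22,0,0,0,0,0],
  [-3.01,0.22,0,0,0,0,0],
  [-3.01,0.22,0,0,0,0,0],
  [-3.01,0.22,0,0,0,0,0],
  [-3.01,0.22,0,0,0,0,0],
  [-3.01,0.22,0,0,0,0,0],
  [-3.01,0.22,0,0,0,0,0],
  [0,0,0,0,0,0,0],
  [0,0,0,0,0,0,0],
])

```text
t: 3.95
eef_pos: [0.4468, -0.045, 0.2714]
tool_rot: [-0.0, -0.704, 0.711, -0.0]
contact_force: [-0.1, 0.4, 0.3]
gripper_width: 1.0
```

Run:
```python
from h import *
p=shot('wrist','w2')
y=np.radians(-90.5)
go([.447,-.0445,.107],tool_R([0,0,-1],[np.cos(y),np.sin(y),0]))
print(proj(p,[[.447,-.0445,.14],[.499,-.045,.098]]))
cv2.imwrite('pics/w2c.png',cv2.resize(p['pixels'][100:340,200:440,::-1],None,fx=2.5,fy=2.5,interpolation=cv2.INTER_CUBIC))
```

```text
t 4.0 pos [ 0.4469 -0.0456  0.2713] shift cm in current axes [-1.200e-01 -1.000e-02  1.643e+01]  in final axes [-1.100e-01 -1.000e-02  1.643e+01] turn [-0.01 -0.04 -0.14] F [0.1 0.7 0.2] w 1.002 q [ 0.24  0.07 -0.29  2.    0.02  1.07 -1.64]
[[319.1816775  226.54991579]
 [319.118196   147.86096639]]
```

View pics/w2c.png

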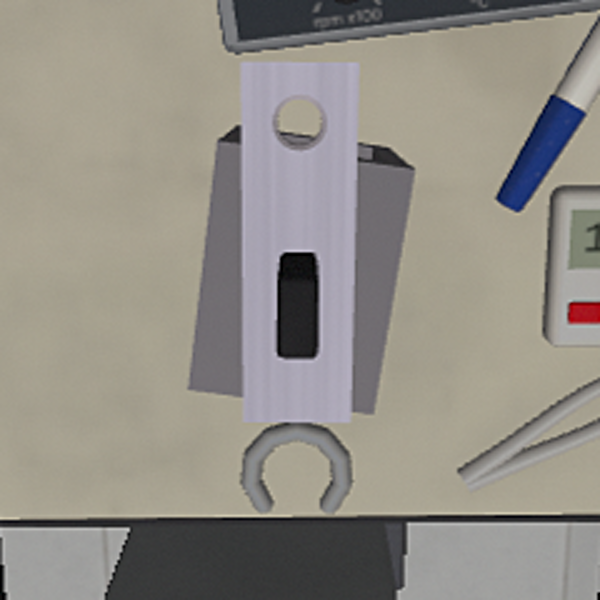

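step_arm([
  [0,0,3,0,0,0,0],
  [0,0,3,0,0,0,0],
  [0,0,3,0,0,0,0],
  [0,0,3,0,0,0,0],
  [0,0,2.4,0,0,0,0],
  [0,0,2,0,0,0,0],
  [0,0,0,0,0,0,0],
  [0,0,0,0,0,0,1],
  [0,0,0,0,0,0,1],
  [0,0,0,0,0,0,1],
  [0,0,0,0,0,0,1],
  [0,0,0,0,0,0,1],
  [0,0,0,0,0,0,1],
  [0,0,0,0,0,0,1],
  [0,0,0,0,0,0,1],
], squeeze=70)

```text
t: 5.5
eef_pos: [0.4474, -0.0439, 0.108]
tool_rot: [0.0, -0.704, 0.71, -0.0]
contact_force: [-1.3, 0.4, 5.6]
gripper_width: 0.13
```

Run:
```python
from h import *
p=shot('wrist','w3')
y=np.radians(-90.5)
go([.447,-.0455,.107],tool_R([0,0,-1],[np.cos(y),np.sin(y),0]))
```

```text
t 5.55 pos [ 0.4475 -0.044   0.108 ] shift cm in current axes [0.16 0.04 0.1 ]  in final axes [0.16 0.04 0.1 ] turn [-0.06 -0.01 -0.  ] F [-0.7 -0.2  6.9] w 0.13 q [ 0.2   0.3  -0.27  2.17  0.13  0.68 -1.75]
```

View pics/w3.png

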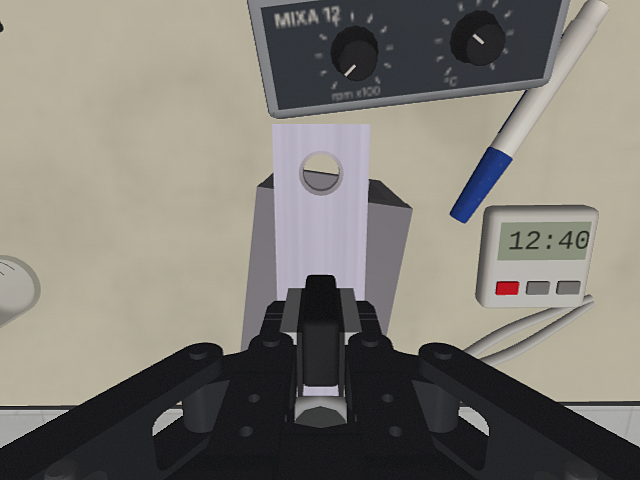

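```bash
cat >> h.py <<'E'
PX=np.array([.6017,.2034,.105]); PY=np.radians(25.57)
def plateR(py=PY):
    a=np.radians(35);return Ro.from_euler('z',py).as_matrix()@np.array([[np.cos(a),0,-np.sin(a)],[0,1,0],[np.sin(a),0,np.cos(a)]])
def mount(h,off=(0.,0.,.018),yaw=0):
    "tool pose with arm origin h above the mouth; off: arm origin in tool frame; yaw: arm yaw vs tool (deg)"
    R=plateR(); Rt=np.column_stack([-R[:,1],-R[:,0],-R[:,2]])
    return PX+R[:,2]*h-Rt@np.array(off),Rt
E
python3 - <<'E'
from h import *
np.set_printoptions(precision=4,suppress=True)
p=pickle.load(open('pics/w3.pkl','rb'))
P=[atz(p,q,.098) for q in [(321,172),(273,125),(369,125)]];print(P)
print(atz(p,(320.5,157),.098))
go(*mount(.12));go(*mount(.095));print(mount(.095)[1])
E
```

```text
[array([ 0.4991, -0.0449,  0.098 ]), array([ 0.5164, -0.0274,  0.098 ]), array([ 0.516 , -0.0627,  0.098 ])]
[ 0.5047 -0.0447  0.098 ]
t 5.55 pos [ 0.4475 -0.044   0.108 ] shift cm in current axes [-21.39  -8.11 -11.  ]  in final axes [-15.66 -19.97   0.55] turn [ 34.33  -7.98 -25.24] F [-0.7 -0.2  6.9] w 0.13 q [ 0.2   0.3  -0.27  2.17  0.13  0.68 -1.75]
t 5.55 pos [ 0.4475 -0.044   0.108 ] shift cm in current axes [-22.02  -9.39  -8.95]  in final axes [-15.66 -19.97   3.05] turn [ 34.33  -7.98 -25.24] F [-0.7 -0.2  6.9] w 0.13 q [ 0.2   0.3  -0.27  2.17  0.13  0.68 -1.75]
[[ 0.4316 -0.7389  0.5174]
 [-0.9021 -0.3536  0.2476]
 [-0.     -0.5736 -0.8192]]
```

step_arm([
  [0,0,-1,0,0,0,1],
  [0,0,-2,0,0,0,1],
  [0,0,-3,0,0,0,1],
  [0,0,-4,0,0,0,1],
  [0,0,-4,0,0,0,1],
  [0,0,-4,0,0,0,1],
  [0,0,-2,0,0,0,1],
  [0,0,0,0,0,0,1],
  [0,0,0,0,0,0,1],
])

```text
t: 6.45
eef_pos: [0.4463, -0.0439, 0.3068]
tool_rot: [-0.0, -0.704, 0.71, 0.0]
contact_force: [-0.6, 0.1, -3.6]
gripper_width: 0.131
```

Run:
```python
from h import *
p=shot('wrist','w4')
go(*mount(.12))
pk=pickle.load(open('pics/w3.pkl','rb'))
d=p['pixels'].astype(int)
cv2.imwrite('pics/w4c.png',np.hstack([pk['pixels'][90:420,220:420,::-1],p['pixels'][90:420,220:420,::-1]]))
```

```text
t 6.5 pos [ 0.4458 -0.044   0.306 ] shift cm in current axes [-21.39  -8.28   8.77]  in final axes [-15.59  -8.74  16.85] turn [ 34.52  -7.93 -25.25] F [ 0.7  0.2 -3.6] w 0.13 q [ 0.24  0.04 -0.29  1.95  0.01  1.15 -1.63]
```

View pics/w4c.png

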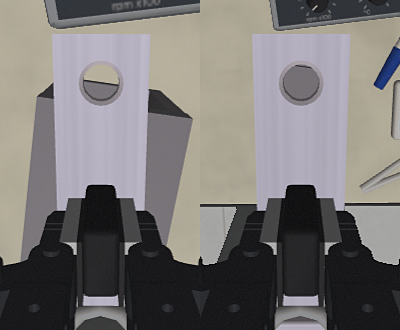

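step_arm([
  [-2.4,-0.52,0.2,0,0,0,1],
  [-2.4,-0.52,0.2,0,0,0,1],
  [-2.4,-0.52,0.2,0,0,0,1],
  [-2.4,-0.52,0.2,0,0,0,1],
  [-2.4,-0.52,0.2,0,0,0,1],
  [-2.4,-0.52,0.2,0,0,0,1],
  [-2.4,-0.52,0.2,0,0,0,1],
  [-2.4,-0.52,0.2,0,0,0,1],
  [0,0,0,0,0,0,1],
  [0,0,0,4.31,-0.99,-3.16,1],
  [0,0,0,4.31,-0.99,-3.16,1],
  [0,0,0,4.31,-0.99,-3.16,1],
  [0,0,0,4.31,-0.99,-3.16,1],
  [0,0,0,4.31,-0.99,-3.16,1],
  [0,0,0,4.31,-0.99,-3.16,1],
  [0,0,0,4.31,-0.99,-3.16,1],
  [0,0,0,4.31,-0.99,-3.16,1],
  [0,0,0,0,0,0,1],
  [0,0,0,0,0,0,1],
])

```text
t: 8.4
eef_pos: [0.4893, 0.1471, 0.29]
tool_rot: [-0.253, 0.807, -0.509, 0.16]
contact_force: [-0.2, 0.8, -2.5]
gripper_width: 0.131
```

Run:
```python
from h import *
p=shot('wrist','w5');s=shot('scene','s5');t=shot('top','t5')
go(*mount(.12,(0,.0004,.018)))
R=plateR()
for l in [(0,0,0),(.052,0,0),(.078,.043,0),(.078,-.043,0)]: print(proj(p,PX+R@np.array(l)))
cv2.imwrite('pics/s5c.png',np.hstack([cv2.resize(s['pixels'][170:350,200:400,::-1],None,fx=2,fy=2),cv2.resize(t['pixels'][120:300,150:350,::-1],None,fx=2,fy=2)]))
```

```text
t 8.55 pos [0.4908 0.1482 0.2915] shift cm in current axes [-0.19  0.52  8.59]  in final axes [-0.19  0.51  8.59] turn [-0.04 -0.02  0.01] F [ 0.9  0.4 -2.8] w 0.131 q [ 0.03 -0.11 -0.39  2.27 -0.24  0.37 -1.3 ]
[[317.42925557 205.57057771]]
[[317.13571836 148.25999669]]
[[267.86328683 118.0099644 ]]
[[366.08859776 117.69333701]]
```

View pics/w5.png

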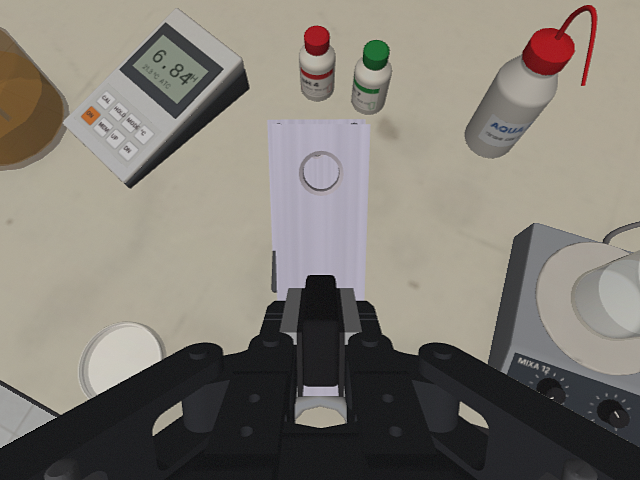

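View pics/s5c.png

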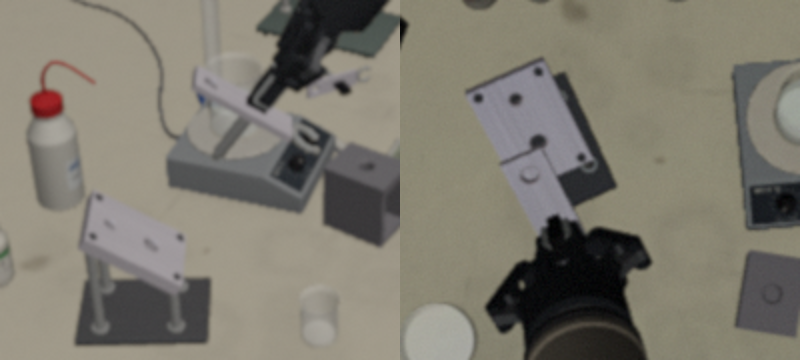

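step_arm([
  [-0.19,0.52,0,0,0,0,1],
  [0,0,2,0,0,0,1],
  [0,0,2,0,0,0,1],
  [0,0,2,0,0,0,1],
  [0,0,2,0,0,0,1],
  [0,0,2,0,0,0,1],
  [0,0,1.3,0,0,0,1],
  [0,0,0.8,0,0,0,1],
  [0,0,0,0,0,0,1],
  [0,0,0,0,0,0,1],
  [0,0,0,0,0,0,1],
])

```text
t: 9.65
eef_pos: [0.5383, 0.1708, 0.1983]
tool_rot: [-0.247, 0.809, -0.509, 0.161]
contact_force: [0.0, -0.3, -2.0]
gripper_width: 0.132
```

Run:
```python
from h import *
s=shot('scene','s6');t=shot('top','t6')
off=(0,.0004,.018)
go(*mount(.075,off))
p,R,o=cur(); A=p+R@np.array(off); Ra=np.column_stack([-R[:,1],-R[:,0],-R[:,2]])
def draw(im,p,x0,y0,k):
    im=cv2.resize(im[:,:,::-1][y0:y0+150,x0:x0+130],None,fx=k,fy=k,interpolation=cv2.INTER_CUBIC)
    for l in [(0,0,-.07),(.052,0,.008),(.07,.018,.008),(.07,-.018,.008),(-.046,.018,.008)]:
        u=(proj(p,A+Ra@np.array(l))[0]-[x0,y0])*k+k/2-.5; cv2.circle(im,tuple(u.astype(int)),3,(0,0,255),-1)
    for l in [(0,0,0),(.052,0,0),(.078,.043,0),(.078,-.043,0),(-.042,.043,0)]:
        u=(proj(p,PX+plateR()@np.array(l))[0]-[x0,y0])*k+k/2-.5; cv2.circle(im,tuple(u.astype(int)),3,(0,255,0),-1)
    return im
cv2.imwrite('pics/o6.png',np.hstack([draw(s['pixels'],s,220,210,3),draw(t['pixels'],t,160,130,3)]))
```

```text
t 9.75 pos [0.5383 0.1709 0.1984] shift cm in current axes [-0.21 -0.54  2.43]  in final axes [-0.19 -0.52  2.44] turn [ 0.67 -0.47  0.3 ] F [ 0.4  0.4 -1.9] w 0.131 q [ 0.25  0.19 -0.71  2.26  0.69  0.17 -2.18]
```

View pics/o6.png

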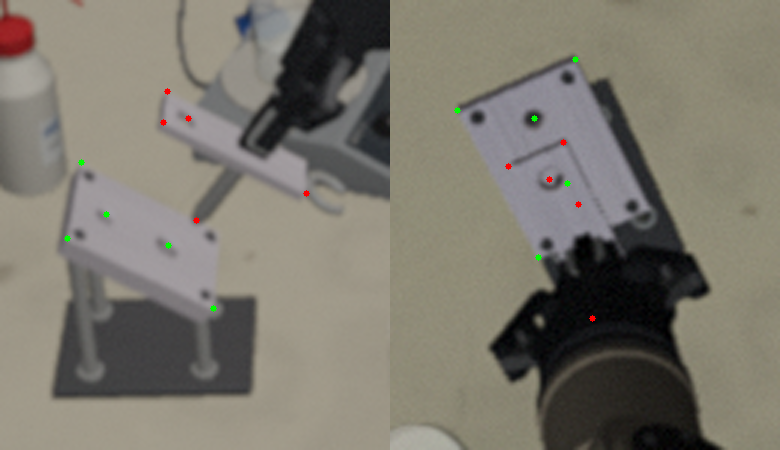

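```bash
cat > kin.py <<'E'
from h import *
import itertools, json, os
from scipy.optimize import least_squares
np.set_printoptions(precision=4,suppress=True)
lim=np.array([[-2.96,2.96],[-.34,2.1],[-1.41,1.46],[.24,2.44],[-1.37,4.51],[.17,1.92],[-2.96,2.96]])
def rot(ax,a): 
    v=[0,0,0];v['xyz'.index(ax)]=a;return Ro.from_rotvec(v).as_matrix()
def fk(q,s,P):
    R=np.eye(3);p=P[0].copy() # base
    R=R@rot('z',P[8][0])
    axes='zyzyzyz'
    for i in range(7):
        R=R@rot(axes[i],s[i]*q[i]); p=p+R@P[i+1]
    return p,R@rot('z',P[8][1])
def log():
    p,R,o=cur(); f='data.json'; D=json.load(open(f)) if os.path.exists(f) else []
    D.append(dict(q=list(map(float,o['q'])),p=list(map(float,p)),R=R.tolist(),w=1.0)); json.dump(D,open(f,'w'))
    return o
E
python3 - <<'E'
from kin import *
log()
D=json.load(open('data.json'))
yR=lambda y:tool_R([0,0,-1],[np.cos(np.radians(y)),np.sin(np.radians(y)),0]).tolist()
qR=lambda w,x,y,z:Ro.from_quat([x,y,z,w]).as_matrix().tolist()
for q,p,R,w in [([1.139,.478,.022,1.556,-.011,1.109,-.083],[.215,-.639,.2305],qR(0,.812,-.584,-.001),1),
([.58,.29,-.06,1.74,.02,1.12,-1.07],[.466,-.3455,.2713],yR(-90.5),.3),([.24,.07,-.29,2.0,.02,1.07,-1.64],[.4469,-.0456,.2713],yR(-90.4),.3),
([.2,.3,-.27,2.17,.13,.68,-1.75],[.4475,-.044,.108],yR(-90.5),.3),([.03,-.11,-.39,2.27,-.24,.37,-1.3],[.4908,.1482,.2915],qR(-.253,.807,-.509,.16),.3)]:
    D.append(dict(q=q,p=p,R=R,w=w))
json.dump(D,open('data.json','w'))
print(D[0]['q'],bot.get_obs()['joint_torque'])
# signs from orientation
best=[]
for s in itertools.product([1,-1],repeat=7):
    def r(x):
        P=np.zeros((9,3));P[8][:2]=x
        return np.concatenate([d['w']*Ro.from_matrix(fk(d['q'],s,P)[1].T@np.array(d['R'])).as_rotvec() for d in D])
    m=min((least_squares(r,[a,b]) for a in (0,1.5,3,-1.5) for b in (0,1.5,3,-1.5)),key=lambda m:m.cost)
    best.append((m.cost,s,m.x,np.abs(m.fun).max()))
best.sort(key=lambda b:b[0])
for b in best[:6]: print(b)
E
```

```text
Still running in the background as job /tmp/bash_jobs.1000/09d9f1aebee1 (pid 896). You'll get a notice when it ends.
```

```bash
kill -- -$(cat /tmp/bash_jobs.1000/09d9f1aebee1/pid); cat /tmp/bash_jobs.1000/09d9f1aebee1/stdout; nproc; export OMP_NUM_THREADS=1
python3 - <<'E'
import time
from kin import *
D=json.load(open('data.json'));print(len(D),D[0]['q'])
t=time.time()
best=[]
for s3,s5,s7 in itertools.product([1,-1],repeat=3):
    s=(-1,1,s3,1,s5,1,s7)
    def r(x):
        P=np.zeros((9,3));P[8][:2]=x
        return np.concatenate([d['w']*(fk(d['q'],s,P)[1]-np.array(d['R'])).ravel() for d in D])
    m=min((least_squares(r,[a,b]) for a in (0,) for b in (0,3)),key=lambda m:m.cost)
    best.append((m.cost,s,m.x,np.abs(m.fun).max()))
best.sort(key=lambda b:b[0])
for b in best[:4]: print(b)
print(time.time()-t)
E
```

```text
4
6 [0.24687257934513526, 0.18536507840467314, -0.7061663129287111, 2.263082316364689, 0.6905788393547309, 0.1726334309043846, -2.1846771313401305]
(np.float64(2.923396876617557e-05), (-1, 1, -1, 1, -1, 1, -1), array([-0.0001,  3.141 ]), np.float64(0.0031963717945709394))
(np.float64(0.8951906616539487), (-1, 1, 1, 1, -1, 1, -1), array([1.2967, 3.8539]), np.float64(0.6578905905480452))
(np.float64(0.9702662091635416), (-1, 1, -1, 1, 1, 1, -1), array([-0.6909,  1.9514]), np.float64(0.7240894448121695))
(np.float64(1.6359314788224493), (-1, 1, 1, 1, 1, 1, 1), array([1.6317, 5.9454]), np.float64(0.9096616947014053))
2.2674036026000977
```

```bash
export OMP_NUM_THREADS=1
cat >> kin.py <<'E'
SG=(-1,1,-1,1,-1,1,-1)
def fitP(v=False):
    D=json.load(open('data.json'))
    def mk(x):
        P=np.zeros((9,3)); P[8][1]=np.pi; P[0,2]=x[0]; P[1,0]=x[1];P[1,1]=x[2]; P[2,2]=x[3]; P[2,1]=x[4]; P[3,0]=x[5];P[4,0]=x[6];P[4,2]=x[7];P[4,1]=x[8];P[5,0]=x[9];P[6,2]=x[10];P[6,0]=x[11];P[6,1]=x[12]; return P
    x0=np.array([.3,0,0,.4,0,0,0,.4,0,0,.25,0,0])
    sc=np.array([.2,.05,.1,.2,.05,.05,.05,.2,.05,.05,.2,.05,.05])
    def r(x):
        P=mk(x);return np.concatenate([d['w']*(fk(d['q'],SG,P)[0]-np.array(d['p'])) for d in D]+[2e-3*(x-x0)/sc])
    m=least_squares(r,x0)
    if v: print(m.x);print((m.fun[:-13].reshape(-1,3)*1000).round(1))
    return mk(m.x)
E
python3 -c "
from kin import *
fitP(True)"
```

```text
[ 0.2975  0.003  -0.0259  0.5354 -0.0065 -0.0036  0.002   0.4778 -0.0246
  0.0015  0.3276  0.0004 -0.0047]
[[-0.1  0.   0.1]
 [ 0.1 -0.   0.1]
 [-0.5  0.2 -0.7]
 [ 0.4  0.4  0.5]
 [ 0.2 -1.   0.1]
 [ 0.1  0.4 -0.5]]
```

step_arm([
  [0,0,-2,0,0,0,1],
  [0,0,-2,0,0,0,1],
  [0,0,0,0,0,0,1],
])

```text
t: 10.05
eef_pos: [0.5188, 0.1597, 0.2321]
tool_rot: [-0.247, 0.808, -0.51, 0.163]
contact_force: [0.3, -0.9, -2.7]
gripper_width: 0.129
```

```bash
export OMP_NUM_THREADS=1; python3 -c "
from kin import *
print(log()['q']);fitP(True);go(*mount(.12,(0,.0004,.018)))"
```

```text
[ 0.5859  0.1163 -1.0161  2.2587  0.364   0.2331 -1.8517]
[ 0.2968  0.0013 -0.0243  0.537  -0.0061 -0.0039  0.0009  0.4772 -0.0287
  0.0031  0.3283 -0.0016 -0.0026]
[[-0.1  0.2  0.4]
 [ 0.  -0.1  0.1]
 [-0.6  0.2 -0.8]
 [ 0.4  0.5  0.5]
 [ 0.2 -1.   0.1]
 [ 0.1  0.6  0.1]
 [-0.1 -0.1 -0.5]]
t 10.05 pos [0.5188 0.1597 0.2321] shift cm in current axes [-0.39 -0.45  1.98]  in final axes [-0.37 -0.42  1.99] turn [ 0.58 -0.67  0.14] F [ 0.3 -0.9 -2.7] w 0.129 q [ 0.59  0.12 -1.02  2.26  0.36  0.23 -1.85]
```

```bash
export OMP_NUM_THREADS=1
cat >> kin.py <<'E'
P_=None
def ik(pos,R,q0,q3=None,lo=lim[:,0]+.02,hi=lim[:,1]-.02):
    global P_
    if P_ is None: P_=fitP()
    def r(q):
        p,Rq=fk(q,SG,P_);e=np.concatenate([(p-pos)*5,(Rq-R).ravel()*1])
        return np.r_[e, 0 if q3 is None else .0+ (q[2]-q3)*1.0]
    m=least_squares(r,np.clip(q0,lo+1e-3,hi-1e-3),bounds=(lo,hi));return m.x,np.abs(m.fun).max()
E
cat > fam.py <<'E'
from kin import *
rng=np.random.default_rng(0)
off=(0,.0004,.018)
for half in (0,1):
  for h in (0,.06,.12):
    pos,R=mount(h,off)
    if half: R=R@np.diag([-1,-1,1.]) 
    for q3 in np.arange(-1.3,1.4,.2):
        sols=[]
        for k in range(6):
            q0=rng.uniform(lim[:,0],lim[:,1]);q0[0]=rng.uniform(-1,1);q0[2]=q3
            q,e=ik(pos,R,q0,q3)
            if e<2e-3 and not any(np.abs(q-s).max()<.05 for s in sols): sols.append(q)
        for s in sols: print(half,h,s.round(2))
E
time python3 fam.py
```

```text
0 0 [ 0.6   0.79 -1.3   2.18  1.71  0.68 -2.92]
0 0 [-0.82  0.41  0.5   2.26  4.27  0.23  0.42]
0 0 [-0.97  0.45  0.7   2.26  4.35  0.32  0.31]
0 0 [-1.12  0.53  0.9   2.27  4.39  0.44  0.23]
0 0 [-1.24  0.66  1.1   2.28  4.41  0.61  0.16]
0 0 [-1.33  0.86  1.3   2.28  4.4   0.84  0.08]
0 0.06 [ 0.67  0.56 -1.3   2.22  1.49  0.51 -2.82]
0 0.06 [ 0.54  0.43 -1.1   2.23  1.43  0.35 -2.82]
0 0.06 [ 0.38  0.35 -0.9   2.24  1.37  0.25 -2.8 ]
0 0.12 [ 0.78  0.3  -1.3   2.25  1.    0.32 -2.42]
0 0.12 [ 0.62  0.21 -1.1   2.25  0.77  0.24 -2.23]
0 0.12 [ 0.45  0.16 -0.9   2.26  0.55  0.2  -2.04]
0 0.12 [-1.42  0.08  1.1   2.34 -0.72  0.2  -0.79]
0 0.12 [-1.57  0.13  1.3   2.35 -0.95  0.25 -0.56]
1 0 [ 0.6   0.79 -1.3   2.18  1.71  0.68  0.22]
1 0 [ 0.48  0.63 -1.1   2.19  1.7   0.49  0.14]
1 0 [ 0.34  0.53 -0.9   2.19  1.72  0.36  0.05]
1 0 [ 0.18  0.46 -0.7   2.2   1.79  0.25 -0.07]
1 0 [-0.82  0.41  0.5   2.26  4.27  0.23 -2.73]
1 0 [-0.97  0.45  0.7   2.26  4.35  0.32 -2.83]
1 0 [-1.12  0.53  0.9   2.27  4.39  0.44 -2.91]
1 0.06 [ 0.67  0.56 -1.3   2.22  1.49  0.51  0.32]
1 0.06 [ 0.54  0.43 -1.1   2.23  1.43  0.35  0.32]
1 0.06 [ 0.38  0.35 -0.9   2.24  1.37  0.25  0.34]
1 0.12 [ 0.78  0.3  -1.3   2.25  1.    0.32  0.72]
1 0.12 [ 0.62  0.21 -1.1   2.25  0.77  0.24  0.91]
1 0.12 [ 0.45  0.16 -0.9   2.26  0.55  0.2   1.11]
1 0.12 [-1.42  0.08  1.1   2.34 -0.72  0.2   2.35]
1 0.12 [-1.57  0.13  1.3   2.35 -0.95  0.25  2.58]
real	0m35.498s
user	0m34.864s
sys	0m0.140s
```

```bash
export OMP_NUM_THREADS=1
cat > fam2.py <<'E'
from kin import *
rng=np.random.default_rng(0)
def tilted(pos_ref,Rarm,tau,half,g=.037):
    # arm frame at pos_ref; grasp point g above arm origin along arm z; tool z = -armz pitched so tool back leans to arm +x by tau
    Rt=np.column_stack([-Rarm[:,1],-Rarm[:,0],-Rarm[:,2]])
    # rotate about arm y by +tau: z->x
    Rt=Rarm@Ro.from_euler('y',tau,degrees=True).as_matrix()@Rarm.T@Rt
    if half: Rt=Rt@np.diag([-1,-1,1.])
    return pos_ref+Rarm[:,2]*g+Rt[:,2]*.019, Rt
if __name__=='__main__':
  H=Ro.from_euler('z',-.5,degrees=True).as_matrix()
  for tau in (15,25):
   for half in (0,1):
    for nm,pr,Ra in [('holder',np.array([.447,-.0445,.09]),H),('lift',np.array([.447,-.0445,.27]),H),('h.12',PX+plateR()[:,2]*.12,plateR()),('h0',PX,plateR())]:
     pos,R=tilted(pr,Ra,tau,half)
     for q3 in np.arange(-1.2,.5,.4):
        sols=[]
        for k in range(3):
            q0=rng.uniform(lim[:,0],lim[:,1]);q0[0]=rng.uniform(-1,1);q0[2]=q3;q0[4]=rng.uniform(-1,1.5)
            q,e=ik(pos,R,q0,q3)
            if e<2e-3 and not any(np.abs(q-s).max()<.05 for s in sols): sols.append(q)
        for s in sols: print(tau,half,nm,s.round(2))
E
time python3 fam2.py
```

```text
15 0 holder [ 0.85  0.75 -1.2   1.96  0.65  1.24 -2.24]
15 0 holder [ 0.6   0.54 -0.8   1.97  0.38  1.08 -1.99]
15 0 holder [ 0.29  0.45 -0.4   1.99  0.17  1.01 -1.78]
15 0 holder [-0.03  0.42 -0.    2.01 -0.01  0.98 -1.6 ]
15 0 holder [-0.35  0.44  0.4   2.03 -0.19  0.97 -1.41]
15 0 lift [ 0.91  0.43 -1.2   1.79  0.32  1.46 -1.96]
15 0 lift [ 0.64  0.28 -0.8   1.81  0.16  1.4  -1.79]
15 0 lift [ 0.31  0.22 -0.4   1.82  0.06  1.38 -1.69]
15 0 lift [-0.03  0.19  0.    1.85 -0.01  1.37 -1.61]
15 0 lift [-0.38  0.19  0.4   1.87 -0.07  1.36 -1.53]
15 0 h.12 [ 0.63  0.35 -1.2   2.07  0.58  0.66 -2.03]
15 0 h.12 [ 0.31  0.22 -0.8   2.08  0.29  0.57 -1.79]
15 0 h.12 [-0.05  0.16 -0.4   2.1   0.11  0.55 -1.64]
15 0 h.12 [-0.78  0.13  0.4   2.14 -0.14  0.53 -1.41]
15 0 h0 [ 0.49  0.72 -1.2   2.01  1.13  0.76 -2.45]
15 0 h0 [ 0.22  0.51 -0.8   2.02  0.8   0.51 -2.23]
15 0 h0 [-0.09  0.42 -0.4   2.04  0.41  0.39 -1.91]
15 0 h0 [-0.42  0.39  0.    2.06 -0.03  0.35 -1.52]
15 0 h0 [-0.74  0.41  0.4   2.08 -0.5   0.37 -1.08]
15 1 holder [ 0.85  0.75 -1.2   1.96  0.65  1.24  0.9 ]
15 1 holder [ 0.6 
[... 2342 characters left out ...]
  0.18  1.58  1.29]
25 1 lift [ 0.29  0.32 -0.4   1.73  0.07  1.54  1.43]
25 1 lift [-0.03  0.29  0.    1.76 -0.02  1.53  1.54]
25 1 lift [-0.35  0.3   0.4   1.78 -0.09  1.52  1.65]
25 1 h.12 [ 0.55  0.45 -1.2   1.95  0.57  0.91  1.12]
25 1 h.12 [ 0.27  0.3  -0.8   1.96  0.3   0.81  1.33]
25 1 h.12 [-0.07  0.23 -0.4   1.98  0.13  0.78  1.48]
25 1 h.12 [-0.76  0.2   0.4   2.02 -0.13  0.76  1.73]
25 1 h0 [ 0.43  0.78 -1.2   1.88  0.96  0.96  0.85]
25 1 h0 [ 0.19  0.57 -0.8   1.89  0.62  0.74  1.08]
25 1 h0 [-0.1   0.47 -0.4   1.91  0.3   0.64  1.34]
25 1 h0 [-0.42  0.44  0.    1.93 -0.01  0.6   1.6 ]
25 1 h0 [-0.73  0.46  0.4   1.95 -0.33  0.61  1.89]
real	0m12.712s
user	0m12.368s
sys	0m0.149s
```

step_arm([
  [0,0,-2,0,0,0,1],
  [0,0,-2,0,0,0,1],
  [0,0,-2,0,0,0,1],
  [0,0,0,0,0,0,1],
])

```text
t: 10.45
eef_pos: [0.4967, 0.1469, 0.2644]
tool_rot: [-0.242, 0.808, -0.512, 0.163]
contact_force: [0.8, -0.4, -2.3]
gripper_width: 0.129
```

```bash
export OMP_NUM_THREADS=1; python3 -c "
from kin import *
print(log()['q'])
y=np.radians(-90.5);R=tool_R([0,0,-1],[np.cos(y),np.sin(y),0])
go([.4475,-.044,.3],R);go(*mount(.2))"
```

```text
[ 0.9626 -0.0306 -1.2807  2.2509 -0.2519  0.3172 -1.2397]
t 10.45 pos [0.4967 0.1469 0.2644] shift cm in current axes [15.27  8.55 -9.76]  in final axes [19.13  4.75 -3.56] turn [-33.57   6.71  25.05] F [ 0.8 -0.4 -2.3] w 0.129 q [ 0.96 -0.03 -1.28  2.25 -0.25  0.32 -1.24]
t 10.45 pos [0.4967 0.1469 0.2644] shift cm in current axes [-0.53 -0.58 -1.93]  in final axes [-0.56 -0.61 -1.91] turn [ 1.06 -1.04  0.07] F [ 0.8 -0.4 -2.3] w 0.129 q [ 0.96 -0.03 -1.28  2.25 -0.25  0.32 -1.24]
```

step_arm([
  [0,0,-1,-4.2,0.84,3.13,1],
  [0,0,-1,-4.2,0.84,3.13,1],
  [0,0,-1,-4.2,0.84,3.13,1],
  [0,0,-1,-4.2,0.84,3.13,1],
  [0,0,0,-4.2,0.84,3.13,1],
  [0,0,0,-4.2,0.84,3.13,1],
  [0,0,0,-4.2,0.84,3.13,1],
  [0,0,0,-4.2,0.84,3.13,1],
  [0,0,0,0,0,0,1],
  [0,0,0,0,0,0,1],
])

```text
t: 11.45
eef_pos: [0.4803, 0.141, 0.2977]
tool_rot: [0.0, -0.705, 0.709, -0.0]
contact_force: [1.2, 0.6, -3.1]
gripper_width: 0.13
```

```bash
export OMP_NUM_THREADS=1; python3 -c "
from kin import *
print(log()['q'])
y=np.radians(-90.5);R=tool_R([0,0,-1],[np.cos(y),np.sin(y),0])
go([.4475,-.044,.3],R)"
```

```text
[ 0.586   0.3245 -1.1942  1.8257  0.3226  1.2105 -2.2832]
t 11.45 pos [0.4803 0.141  0.2977] shift cm in current axes [18.52  3.18 -0.23]  in final axes [18.53  3.12 -0.23] turn [-0.01 -0.01  0.18] F [ 1.2  0.6 -3.1] w 0.13 q [ 0.59  0.32 -1.19  1.83  0.32  1.21 -2.28]
```

step_arm([
  [2.315,0.395,0,0,0,0,1],
  [2.315,0.395,0,0,0,0,1],
  [2.315,0.395,0,0,0,0,1],
  [2.315,0.395,0,0,0,0,1],
  [2.315,0.395,0,0,0,0,1],
  [2.315,0.395,0,0,0,0,1],
  [2.315,0.395,0,0,0,0,1],
  [2.315,0.395,0,0,0,0,1],
  [0,0,0,0,0,0.18,1],
  [0,0,0,0,0,0,1],
])

```text
t: 12.45
eef_pos: [0.4462, -0.0452, 0.2985]
tool_rot: [-0.001, -0.703, 0.711, -0.0]
contact_force: [0.2, -0.3, -3.0]
gripper_width: 0.128
```

```bash
export OMP_NUM_THREADS=1; python3 -c "
from kin import *
print(log()['q'])
y=np.radians(-90.5);R=tool_R([0,0,-1],[np.cos(y),np.sin(y),0])
go([.4475,-.044,.108],R)"
```

```text
[ 1.0912  0.1831 -1.2253  1.9261  0.1896  1.1609 -1.7874]
t 12.45 pos [ 0.4462 -0.0452  0.2985] shift cm in current axes [-0.15 -0.15 19.05]  in final axes [-0.12 -0.13 19.05] turn [ 0.06 -0.1  -0.15] F [ 0.2 -0.3 -3. ] w 0.128 q [ 1.09  0.18 -1.23  1.93  0.19  1.16 -1.79]
```

step_arm([
  [-0.1,-0.1,3,0,0,0,1],
  [0,0,3,0,0,0,1],
  [0,0,3,0,0,0,1],
  [0,0,2,0,0,0,1],
  [0,0,0,0,0,0,1],
  [0,0,0,0,0,0,1],
])

```text
t: 13.05
eef_pos: [0.4476, -0.0421, 0.1893]
tool_rot: [0.0, -0.704, 0.71, 0.001]
contact_force: [0.5, -0.2, -1.6]
gripper_width: 0.126
```

```bash
export OMP_NUM_THREADS=1; python3 -c "
from kin import *
print(log()['q'])
y=np.radians(-90.5);R=tool_R([0,0,-1],[np.cos(y),np.sin(y),0])
go([.4475,-.044,.108],R)"
```

```text
[ 0.9246  0.3471 -1.1264  2.0621  0.3815  0.9618 -1.9816]
t 13.05 pos [ 0.4476 -0.0421  0.1893] shift cm in current axes [0.2  0.   8.13]  in final axes [0.19 0.01 8.13] turn [0.08 0.09 0.07] F [ 0.5 -0.2 -1.6] w 0.126 q [ 0.92  0.35 -1.13  2.06  0.38  0.96 -1.98]
```

step_arm([
  [0.12,0,1,0,0,0,1],
  [0,0,1.5,0,0,0,1],
  [0,0,1.5,0,0,0,1],
  [0,0,1.5,0,0,0,1],
  [0,0,1.5,0,0,0,1],
  [0,0,0.7,0,0,0,1],
  [0,0,0,0,0,0,1],
  [0,0,0,0,0,0,1],
])

```text
t: 13.85
eef_pos: [0.4474, -0.0441, 0.112]
tool_rot: [-0.0, -0.704, 0.71, 0.001]
contact_force: [-0.5, 0.1, -2.1]
gripper_width: 0.13
```

```bash
export OMP_NUM_THREADS=1; python3 -c "
from kin import *
print(log()['q']);p=shot('wrist','w7')
y=np.radians(-90.5);R=tool_R([0,0,-1],[np.cos(y),np.sin(y),0])
go([.4475,-.044,.108],R)"
```

```text
[ 0.8033  0.4643 -1.0116  2.1343  0.5395  0.8259 -2.1232]
t 13.9 pos [ 0.4476 -0.0442  0.1123] shift cm in current axes [-0.02  0.01  0.43]  in final axes [-0.02  0.01  0.43] turn [ 0.08  0.09 -0.04] F [ 0.4  0.4 -2.8] w 0.13 q [ 0.8   0.46 -1.01  2.13  0.54  0.83 -2.12]
```

View pics/w7.png

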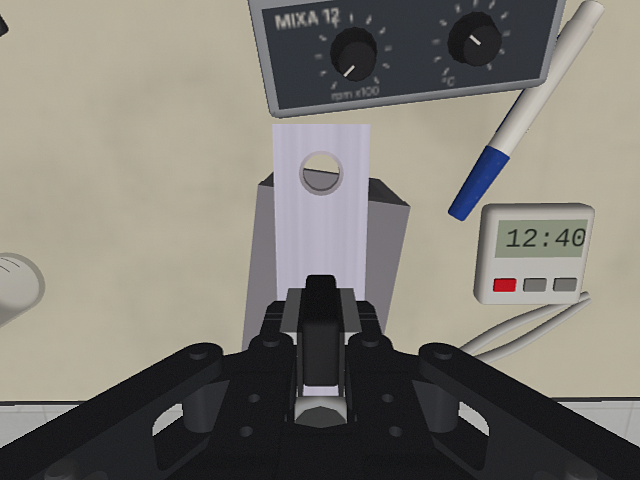

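step_arm([
  [0,0,0.35,0,0,0,1],
  [0,0,0,0,0,0,1],
  [0,0,0,0,0,0,0.4],
  [0,0,0,0,0,0,0.4],
  [0,0,0,0,0,0,0.4],
  [0,0,-1,0,0,0,0.4],
  [0,0,-2,0,0,0,0.2],
  [0,0,-3,0,0,0,0],
  [0,0,0,0,0,0,0],
  [0,0,0,0,0,0,0],
])

```text
t: 14.9
eef_pos: [0.4477, -0.0445, 0.1691]
tool_rot: [0.0, -0.704, 0.711, 0.0]
contact_force: [-0.4, -0.5, -0.8]
gripper_width: 1.001
```

```bash
export OMP_NUM_THREADS=1; python3 -c "
from kin import *
from fam2 import tilted
print(log()['q']);p=shot('wrist','w8')
H=Ro.from_euler('z',-.5,degrees=True).as_matrix()
cv2.imwrite('pics/w8c.png',p['pixels'][:,:,::-1])
Pt=[[.447,-.0445,.14],[.499,-.045,.098]];print(proj(p,Pt))
go(*tilted(np.array([.447,-.0445,.09]),H,20,0));
"
```

```text
[ 0.8967  0.3772 -1.099   2.0832  0.4222  0.9254 -2.017 ]
[[319.9101 282.0048]
 [319.8082 159.6406]]
t 14.95 pos [ 0.447  -0.0446  0.1684] shift cm in current axes [-0.    0.64  5.92]  in final axes [-0.01 -1.41  5.79] turn [-19.87   0.07  -0.05] F [ 0.1 -0.7 -0.1] w 1.002 q [ 0.9   0.38 -1.1   2.08  0.42  0.93 -2.02]
```

View pics/w8c.png

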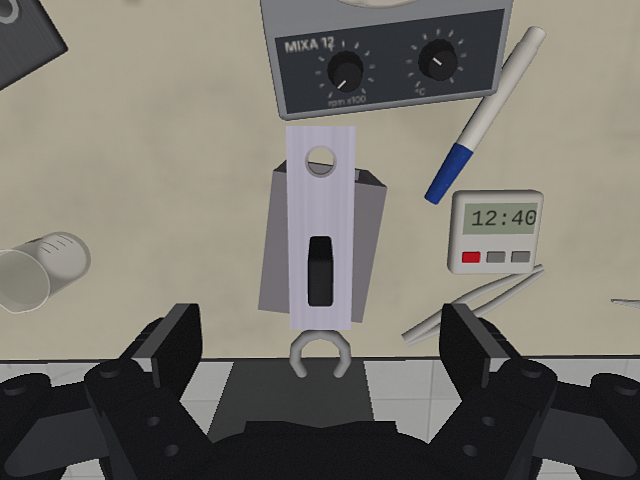

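step_arm([
  [0,0.6,0,-6.63,0,0,0],
  [0,0,0,-6.63,0,0,0],
  [0,0,0,-6.63,0,0,0],
  [0,0,0,0,0,0,0],
  [0,0,0,0,0,0,0],
])

```text
t: 15.45
eef_pos: [0.4408, -0.0437, 0.1672]
tool_rot: [-0.122, -0.694, 0.699, 0.125]
contact_force: [-0.3, 0.0, 0.3]
gripper_width: 1.003
```

```bash
export OMP_NUM_THREADS=1; python3 -c "
from kin import *
from fam2 import tilted
log()
H=Ro.from_euler('z',-.5,degrees=True).as_matrix()
go(*tilted(np.array([.4475,-.0447,.09]),H,20,0));
"
```

```text
t 15.45 pos [ 0.4408 -0.0437  0.1672] shift cm in current axes [ 0.12 -2.01  5.44]  in final axes [ 0.1  -2.01  5.44] turn [0.05 0.16 0.07] F [-0.3  0.   0.3] w 1.003 q [ 0.73  0.58 -1.01  1.88  0.39  1.32 -2.03]
```

step_arm([
  [0.07,-0.335,0.907,0,0,0,0],
  [0,-0.335,0.907,0,0,0,0],
  [0,-0.335,0.907,0,0,0,0],
  [0,-0.335,0.907,0,0,0,0],
  [0,-0.335,0.907,0,0,0,0],
  [0,-0.335,0.907,0,0,0,0],
  [0,0,0,0,0,0,0],
  [0,0,0,0,0,0,1],
  [0,0,0,0,0,0,1],
  [0,0,0,0,0,0,1],
  [0,0,0,0,0,0,1],
  [0,0,0,0,0,0,1],
  [0,0,0,0,0,0,1],
  [0,0,0,0,0,0,1],
], squeeze=80)

```text
t: 16.85
eef_pos: [0.4416, -0.0449, 0.1105]
tool_rot: [-0.122, -0.693, 0.7, 0.124]
contact_force: [0.2, 0.2, 3.0]
gripper_width: 0.121
```

```bash
export OMP_NUM_THREADS=1; python3 -c "
from kin import *
from fam2 import tilted
log();p=shot('wrist','w9')
H=Ro.from_euler('z',-.5,degrees=True).as_matrix()
go(*tilted(np.array([.4475,-.0447,.09]),H,20,0));
"
```

```text
t 16.9 pos [ 0.4416 -0.0449  0.1105] shift cm in current axes [-0.02  0.01  0.15]  in final axes [-0.02  0.01  0.15] turn [ 0.01  0.09 -0.01] F [ 0.5 -0.4  3.6] w 0.125 q [ 0.69  0.66 -0.96  1.91  0.46  1.23 -2.08]
```

View pics/w9.png

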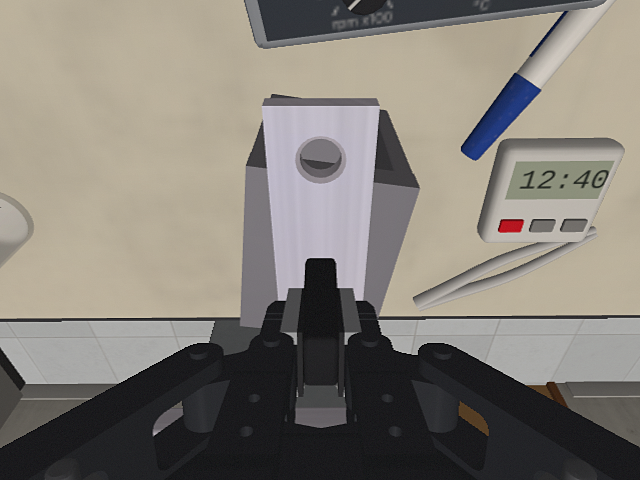

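```bash
export OMP_NUM_THREADS=1
cat >> h.py <<'E'
def mountG(h,G,PXo=None):
    R=plateR(); Ga=np.array(G['R']); Gp=np.array(G['p'])  # tool_R_arm, arm origin in tool
    Rt=R@Ga.T; return (PX if PXo is None else PXo)+R[:,2]*h-Rt@Gp, Rt
E
python3 -c "
from kin import *
p=pickle.load(open('pics/w9.pkl','rb'))
for uv in [(320.5,160),(264,106),(378,106)]: print(atz(p,uv,.098))
x,R,o=cur(); print(x)
Ra=Ro.from_euler('z',-.5,degrees=True).as_matrix()
G=dict(R=(R.T@Ra).tolist(),p=(R.T@(np.array([.4473,-.0449,.09])-x)).tolist()); print(G)
json.dump(G,open('G.json','w'))
for h in (.2,.1): 
  pos,Rt=mountG(h,G); go(pos,Rt); print(pos)
  q,e=ik(pos,Rt,np.array(o['q'])); print(q,e)
"
```

```text
[ 0.4982 -0.0456  0.098 ]
[ 0.5162 -0.0285  0.098 ]
[ 0.5158 -0.0634  0.098 ]
[ 0.4416 -0.0449  0.1105]
{'R': [[-0.0008034351073923003, -0.9999986014131472, -0.001466855063684297], [-0.9396330210128399, 0.0002530005380570122, 0.34218375445513455], [-0.34218290476631386, 0.0016532278963862191, -0.9396319101239649]], 'p': [-1.1086763098722248e-05, -0.012353674999873205, 0.017335627738222722]}
t 16.9 pos [ 0.4416 -0.0449  0.1105] shift cm in current axes [-19.23   2.12 -17.49]  in final axes [-15.51 -16.07 -13.46] turn [ 34.34   1.15 -26.51] F [ 0.5 -0.4  3.6] w 0.125 q [ 0.69  0.66 -0.96  1.91  0.46  1.23 -2.08]
[0.4834 0.1468 0.2824]
[ 0.7546  0.137  -1.2187  2.0152  0.1728  0.8225 -1.6701] 7.216449660063518e-15
t 16.9 pos [ 0.4416 -0.0449  0.1105] shift cm in current axes [-21.74  -5.53 -11.55]  in final axes [-15.5  -19.5   -4.06] turn [ 34.34   1.15 -26.51] F [ 0.5 -0.4  3.6] w 0.125 q [ 0.69  0.66 -0.96  1.91  0.46  1.23 -2.08]
[0.5352 0.1715 0.2005]
[ 0.5268  0.4222 -1.1444  2.0033  0.5992  0.7669 -2.055 ] 1.2467804566540508e-12
```

step_arm([
  [0,0.342,-0.94,0,0,0,1],
  [0,0.684,-1.88,0,0,0,1],
  [0,1.026,-2.82,0,0,0,1],
  [0,1.026,-2.82,0,0,0,1],
  [0,1.026,-2.82,0,0,0,1],
  [0,1.026,-2.82,0,0,0,1],
  [0,1.026,-2.82,0,0,0,1],
  [0,0.513,-1.41,0,0,0,1],
  [0,0,0,0,0,0,1],
  [0,0,0,0,0,0,1],
])

```text
t: 17.9
eef_pos: [0.441, -0.0455, 0.3044]
tool_rot: [-0.122, -0.693, 0.7, 0.124]
contact_force: [-0.2, 0.3, -2.7]
gripper_width: 0.13
```

```bash
export OMP_NUM_THREADS=1; python3 -c "
from kin import *
log();G=json.load(open('G.json'));p=shot('wrist','w10')
pos,Rt=mountG(.2,G); go(pos,Rt)
cv2.imwrite('pics/w10c.png',p['pixels'][60:420,200:440,::-1])
"
```

```text
t 17.95 pos [ 0.4408 -0.0456  0.304 ] shift cm in current axes [-19.27  -4.58   0.65]  in final axes [-15.5  -11.17   5.25] turn [ 34.48   1.18 -26.51] F [-0.  -0.4 -2.7] w 0.127 q [ 0.81  0.42 -1.08  1.73  0.27  1.56 -1.93]
```

View pics/w10c.png

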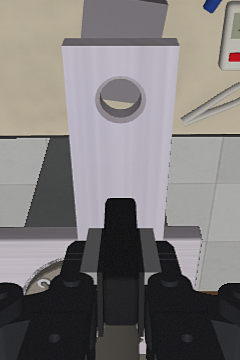

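step_arm([
  [-2.41,-0.57,0.08,0,0,0,1],
  [-2.41,-0.57,0.08,0,0,0,1],
  [-2.41,-0.57,0.08,0,0,0,1],
  [-2.41,-0.57,0.08,0,0,0,1],
  [-2.41,-0.57,0.08,0,0,0,1],
  [-2.41,-0.57,0.08,0,0,0,1],
  [-2.41,-0.57,0.08,0,0,0,1],
  [-2.41,-0.57,0.08,0,0,0,1],
  [0,0,0,4.31,0.147,-3.31,1],
  [0,0,0,4.31,0.147,-3.31,1],
  [0,0,0,4.31,0.147,-3.31,1],
  [0,0,0,4.31,0.147,-3.31,1],
  [0,0,0,4.31,0.147,-3.31,1],
  [0,0,0,4.31,0.147,-3.31,1],
  [0,0,0,4.31,0.147,-3.31,1],
  [0,0,0,4.31,0.147,-3.31,1],
  [0,0,0,0,0,0,1],
  [0,0,0,0,0,0,1],
])

```text
t: 19.75
eef_pos: [0.4833, 0.146, 0.2831]
tool_rot: [-0.11, 0.838, -0.53, 0.069]
contact_force: [-0.1, 0.3, -2.7]
gripper_width: 0.126
```

```bash
export OMP_NUM_THREADS=1; python3 -c "
from kin import *
log();G=json.load(open('G.json'))
pos,Rt=mountG(.085,G); go(pos,Rt)
"
```

```text
t 19.75 pos [0.4833 0.146  0.2831] shift cm in current axes [-0.07 -3.97 10.88]  in final axes [-0.05 -3.96 10.89] turn [ 0.08 -0.08 -0.17] F [-0.1  0.3 -2.7] w 0.126 q [ 0.86  0.19 -1.36  2.01  0.26  0.84 -1.75]
```

step_arm([
  [-0.05,-0.5,1.36,0,0,-0.1,1],
  [0,-0.5,1.36,0,0,0,1],
  [0,-0.5,1.36,0,0,0,1],
  [0,-0.5,1.36,0,0,0,1],
  [0,-0.5,1.36,0,0,0,1],
  [0,-0.5,1.36,0,0,0,1],
  [0,-0.5,1.36,0,0,0,1],
  [0,-0.47,1.36,0,0,0,1],
  [0,0,0,0,0,0,1],
  [0,0,0,0,0,0,1],
])

```text
t: 20.75
eef_pos: [0.5438, 0.1773, 0.1886]
tool_rot: [-0.111, 0.839, -0.528, 0.069]
contact_force: [-0.6, 0.3, -2.7]
gripper_width: 0.129
```

```bash
export OMP_NUM_THREADS=1
cat > ov.py <<'E'
from kin import *
def ov(name,G):
    s=shot('scene','s'+name);t=shot('top','t'+name)
    p,R,o=cur(); A=p+R@np.array(G['p']); Ra=R@np.array(G['R'])
    def draw(im,c,x0,y0,k):
        im=cv2.resize(im[:,:,::-1][y0:y0+150,x0:x0+130],None,fx=k,fy=k,interpolation=cv2.INTER_CUBIC)
        for l in [(0,0,-.07),(.052,0,.008),(.07,.018,.008),(.07,-.018,.008),(-.046,.018,.008)]:
            u=(proj(c,A+Ra@np.array(l))[0]-[x0,y0])*k+k/2-.5; cv2.circle(im,tuple(u.astype(int)),2,(0,0,255),-1)
        for l in [(0,0,0),(.052,0,0),(.078,.043,0),(.078,-.043,0),(-.042,.043,0)]:
            u=(proj(c,PX+plateR()@np.array(l))[0]-[x0,y0])*k+k/2-.5; cv2.circle(im,tuple(u.astype(int)),2,(0,255,0),-1)
        return im
    cv2.imwrite(f'pics/o{name}.png',np.hstack([draw(s['pixels'],s,220,210,3),draw(t['pixels'],t,160,130,3)]))
    R=plateR();print('arm origin in plate mm',(R.T@(A-PX)*1000).round(1),'ang',np.degrees(Ro.from_matrix(R.T@Ra).as_rotvec()).round(2))
E
python3 -c "
from ov import *
log();G=json.load(open('G.json'))
pos,Rt=mountG(.06,G); go(pos,Rt);ov('11',G)
"
```

```text
t 20.75 pos [0.5438 0.1773 0.1886] shift cm in current axes [ 0.16 -0.68  2.34]  in final axes [ 0.16 -0.68  2.34] turn [0.01 0.05 0.07] F [-0.6  0.3 -2.7] w 0.129 q [ 0.46  0.43 -1.07  2.    0.6   0.74 -2.06]
arm origin in plate mm [ 2.1  1.2 85.1] ang [ 0.01 -0.09  0.08]
```

View pics/o11.png

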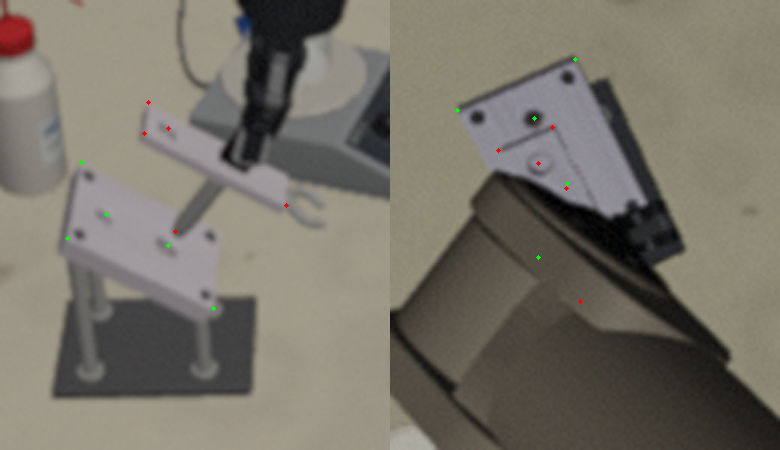

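step_arm([
  [0.12,0.15,0,0,0,0,1],
  [0,-0.171,0.47,0,0,0,1],
  [0,-0.171,0.47,0,0,0,1],
  [0,-0.171,0.47,0,0,0,1],
  [0,-0.171,0.47,0,0,0,1],
  [0,-0.171,0.47,0,0,0,1],
  [0,0,0,0,0,0,1],
])

```text
t: 21.55
eef_pos: [0.556, 0.1812, 0.1677]
tool_rot: [-0.111, 0.839, -0.528, 0.069]
contact_force: [0.1, -1.1, -2.2]
gripper_width: 0.129
```

```bash
export OMP_NUM_THREADS=1; python3 -c "
from ov import *
log();G=json.load(open('G.json'))
ov('12',G);pos,Rt=mountG(.002,G); go(pos,Rt);
"
```

```text
arm origin in plate mm [ 0.4 -0.1 60.5] ang [ 0.01 -0.09  0.1 ]
t 21.65 pos [0.556  0.1813 0.1683] shift cm in current axes [-0.01 -1.96  5.51]  in final axes [-0.01 -1.96  5.51] turn [-0.09 -0.02  0.1 ] F [-0.  -0.5 -2.4] w 0.127 q [ 0.41  0.47 -1.02  1.99  0.66  0.72 -2.1 ]
```

View pics/o12.png

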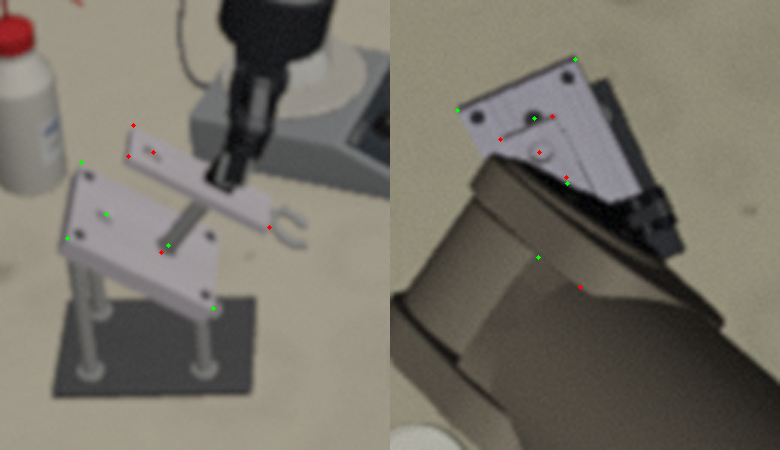

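step_arm([
  [0,-0.171,0.47,0,0,0,1],
  [0,-0.171,0.47,0,0,0,1],
  [0,-0.171,0.47,0,0,0,1],
  [0,-0.171,0.47,0,0,0,1],
  [0,-0.171,0.47,0,0,0,1],
  [0,-0.171,0.47,0,0,0,1],
  [0,0,0,0,0,0,1],
])

```text
t: 22.35
eef_pos: [0.5716, 0.1887, 0.1432]
tool_rot: [-0.111, 0.839, -0.528, 0.069]
contact_force: [-0.3, 0.2, -1.9]
gripper_width: 0.128
```

```bash
export OMP_NUM_THREADS=1; python3 -c "
from ov import *
log();G=json.load(open('G.json'))
ov('13',G);pos,Rt=mountG(.002,G); go(pos,Rt);
"
```

```text
arm origin in plate mm [ 0.5 -0.2 30.5] ang [ 0.  -0.1  0.1]
t 22.45 pos [0.5715 0.1887 0.1438] shift cm in current axes [-0.01 -0.93  2.69]  in final axes [-0.01 -0.93  2.69] turn [-0.1  -0.03  0.1 ] F [ 0.9 -0.2 -1.7] w 0.123 q [ 0.35  0.53 -0.97  1.97  0.72  0.7  -2.15]
```

View pics/o13.png

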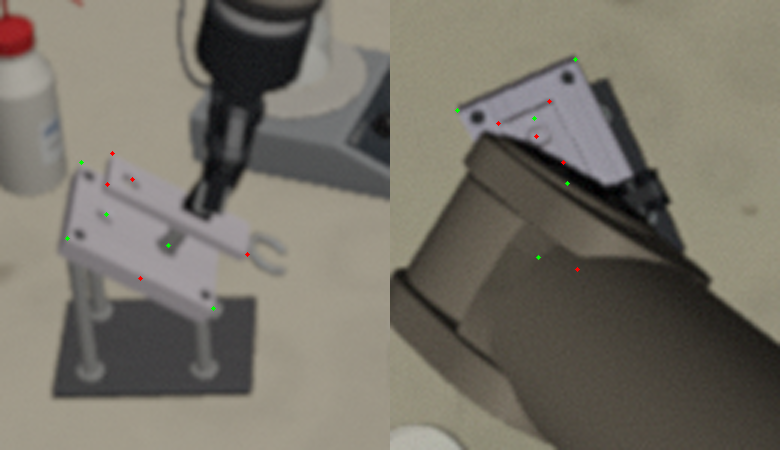

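Stem well in. Going on to about 3 mm above the plate, then gently down.

step_arm([
  [0,-0.171,0.47,0,0,0,1],
  [0,-0.171,0.47,0,0,0,1],
  [0,-0.171,0.47,0,0,0,1],
  [0,-0.171,0.47,0,0,0,1],
  [0,-0.171,0.47,0,0,0,1],
  [0,-0.06,0.17,0,0,0,1],
  [0,0,0,0,0,0,1],
])

```text
t: 23.15
eef_pos: [0.5854, 0.1954, 0.1216]
tool_rot: [-0.111, 0.839, -0.528, 0.069]
contact_force: [-0.3, 0.2, -2.4]
gripper_width: 0.128
```

```bash
export OMP_NUM_THREADS=1; python3 -c "
from ov import *
log();G=json.load(open('G.json'))
ov('14',G);pos,Rt=mountG(.0,G); go(pos,Rt);
"
```

```text
arm origin in plate mm [ 0.6 -0.2  3.8] ang [-0.01 -0.11  0.1 ]
t 23.25 pos [0.5854 0.1954 0.122 ] shift cm in current axes [-0.02 -0.08  0.38]  in final axes [-0.02 -0.08  0.38] turn [-0.11 -0.04  0.09] F [-0.2 -0.4 -2.8] w 0.127 q [ 0.3   0.57 -0.92  1.96  0.77  0.68 -2.19]
```

View pics/o14.png

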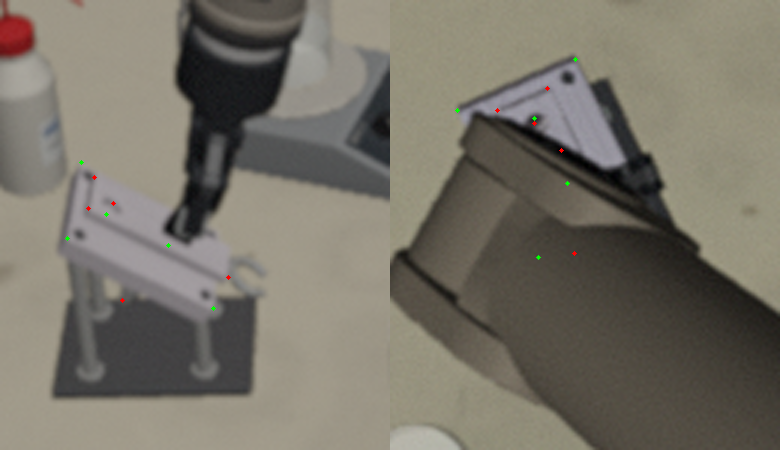

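step_arm([
  [0,-0.05,0.14,0,0,0,1],
  [0,-0.05,0.14,0,0,0,1],
  [0,0,0,0,0,0,1],
])

```text
t: 23.55
eef_pos: [0.5871, 0.1959, 0.1194]
tool_rot: [-0.111, 0.839, -0.528, 0.07]
contact_force: [0.4, -0.4, -2.8]
gripper_width: 0.126
```

```bash
python3 -c "
from ov import *
G=json.load(open('G.json'))
pos,Rt=mountG(.0,G); go(pos,Rt);
"
```

```text
t 23.55 pos [0.5871 0.1959 0.1194] shift cm in current axes [-0.04  0.02  0.08]  in final axes [-0.04  0.02  0.08] turn [-0.11 -0.05  0.07] F [ 0.4 -0.4 -2.8] w 0.126 q [ 0.29  0.58 -0.92  1.95  0.78  0.68 -2.19]
```

step_arm([
  [0,-0.03,0.09,0,0,0,1],
  [0,0,0,0,0,0,1],
  [0,-0.03,0.09,0,0,0,1],
  [0,0,0,0,0,0,1],
])

```text
t: 23.95
eef_pos: [0.5874, 0.1962, 0.119]
tool_rot: [-0.111, 0.839, -0.528, 0.07]
contact_force: [-10.7, -6.4, 14.4]
gripper_width: 0.125
```

```bash
python3 -c "
from ov import *
G=json.load(open('G.json'))
pos,Rt=mountG(.0,G); go(pos,Rt);
"
```

```text
t 23.95 pos [0.5874 0.1962 0.119 ] shift cm in current axes [-0.03  0.05  0.03]  in final axes [-0.03  0.05  0.03] turn [-0.06 -0.15  0.1 ] F [-10.7  -6.4  14.4] w 0.125 q [ 0.29  0.58 -0.92  1.95  0.78  0.68 -2.19]
```

step_arm([
  [0,0.02,-0.06,0,0,0,1],
  [0,0,0,0,0,0,0.75],
  [0,0,0,0,0,0,0.5],
  [0,0,0,0,0,0,0.3],
  [0,0,0,0,0,0,0.3],
  [0,0.34,-0.94,0,0,0,0.3],
  [0,0.68,-1.88,0,0,0,0.3],
  [0,0.68,-1.88,0,0,0,0.3],
  [0,0.68,-1.88,0,0,0,0.3],
  [0,0.68,-1.88,0,0,0,0.3],
  [0,0.68,-1.88,0,0,0,0.3],
  [0,0,0,0,0,0,0.3],
  [0,0,0,0,0,0,0.3],
])

```text
t: 25.25
eef_pos: [0.531, 0.1686, 0.2089]
tool_rot: [-0.111, 0.839, -0.528, 0.07]
contact_force: [-0.4, 0.4, -0.5]
gripper_width: 0.702
```

```bash
python3 -c "
from ov import *
G=json.load(open('G.json'))
pos,Rt=mountG(.0,G); go(pos,Rt); log()
s=shot('scene','s15');t=shot('top','t15');w=shot('wrist','w15')
PH=PX+plateR()@np.array([.052,0,.008])
print('scene/top/wrist pinhole pred',proj(s,PH),proj(t,PH),proj(w,PH))
for c in (s,t,w): print([(np.round(r['point'],1),round(r['score'],2)) for r in bot.pinpoint(c,'bar_pin_hole')][:3])
cv2.imwrite('pics/s15c.png',cv2.resize(s['pixels'][210:360,220:350,::-1],None,fx=4,fy=4,interpolation=cv2.INTER_CUBIC))
"
```

```text
t 25.25 pos [0.531  0.1686 0.2089] shift cm in current axes [-0.09 -3.66 10.35]  in final axes [-0.07 -3.69 10.34] turn [-0.16 -0.11  0.07] F [-0.4  0.4 -0.5] w 0.702 q [ 0.53  0.38 -1.12  2.01  0.54  0.76 -2.01]
scene/top/wrist pinhole pred [[256.8776 278.9076]] [[207.8995 170.4437]] [[319.2691  74.9802]]
[(array([255.2, 278.7]), 0.77), (array([359. , 213.5]), 0.66)]
[(array([435.2, 194.2]), 0.85), (array([205.8, 170.3]), 0.78)]
[(array([318. ,  76.5]), 0.96)]
```

View pics/s15c.png

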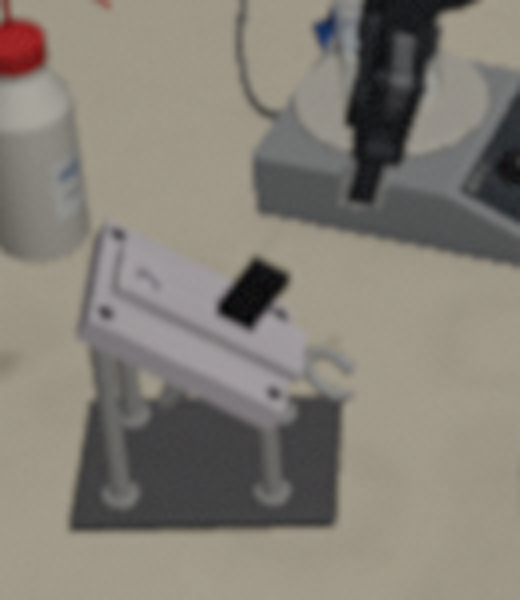

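View pics/w15.png

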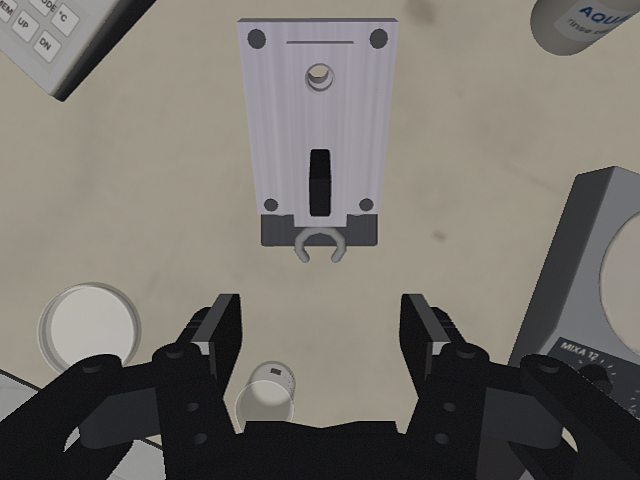

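```bash
export OMP_NUM_THREADS=1
cat >> kin.py <<'E'
PIN=np.array([.464,-.3487,.080]); PYAW=-27.3; PH=.052
E
python3 -c "
from kin import *
from fam2 import tilted
p=pickle.load(open('pics/w1.pkl','rb'))
print('vial',atz(p,(399,212),.04),atz(p,(399,212),.0), 'L/R', atz(p,(378,212),.04)[1],atz(p,(421,212),.04)[1])
H=Ro.from_euler('z',PYAW,degrees=True).as_matrix();R=plateR()
o=bot.get_obs();q=np.array(o['q'])
for tau in (10,20,28):
  q=np.array(o['q'])
  for nm,pr,Ra in [('lift',PIN+[0,0,.15],H),('hold',PIN,H),('lift',PIN+[0,0,.15],H),('m.1',PX+R@np.array([PH,0,.1]),R),('m.06',PX+R@np.array([PH,0,.06]),R),('m0',PX+R@np.array([PH,0,.008]),R)]:
    pos,Rt=tilted(pr,Ra,tau,0,.030);q,e=ik(pos,Rt,q);print(tau,nm,pos.round(3),q.round(2),round(e,4))
"
```

```text
vial [ 0.456  -0.4193  0.04  ] [ 0.4475 -0.4273  0.    ] L/R -0.3993357859608501 -0.44028562553882433
10 lift [ 0.461 -0.347  0.241] [ 0.98  0.47 -0.62  1.62  0.26  1.31 -1.75] 0.0
10 hold [ 0.461 -0.347  0.091] [ 0.91  0.63 -0.53  1.75  0.34  1.04 -1.81] 0.0
10 lift [ 0.461 -0.347  0.241] [ 1.01  0.48 -0.66  1.62  0.28  1.32 -1.76] 0.0
10 m.1 [0.58  0.193 0.224] [ 0.26  0.28 -0.78  2.02  0.42  0.51 -1.9 ] 0.0
10 m.06 [0.601 0.203 0.191] [ 0.17  0.36 -0.7   2.01  0.52  0.47 -2.  ] 0.0
10 m0 [0.628 0.216 0.149] [ 0.08  0.45 -0.62  1.98  0.65  0.42 -2.11] 0.0
20 lift [ 0.458 -0.346  0.242] [ 0.94  0.58 -0.62  1.5   0.28  1.52 -1.77] 0.0
20 hold [ 0.458 -0.346  0.092] [ 0.9   0.72 -0.55  1.62  0.35  1.27 -1.81] 0.0
20 lift [ 0.458 -0.346  0.242] [ 0.94  0.58 -0.62  1.5   0.28  1.52 -1.77] 0.0
20 m.1 [0.577 0.192 0.223] [ 0.2   0.34 -0.75  1.9   0.35  0.75 -1.84] 0.0
20 m.06 [0.598 0.202 0.19 ] [ 0.12  0.41 -0.68  1.88  0.41  0.71 -1.89] 0.0
20 m0 [0.625 0.215 0.148] [ 0.04  0.49 -0.6   1.85  0.47  0.66 -1.93] 0.0
28 lift [ 0.456 -0.345  0.243] [ 0.91  0.65 -0.61  1.42  0.28  1.67 -1.78] 0.0
28 hold [ 0.456 -0.345  0.093] [ 0.87  0.8  -0.54  1.52  0.33  1.43 -1.81] 0.0
28 lift [ 0.456 -0.345  0.243] [ 0.84  0.63 -0.49  1.42  0.23  1.65 -1.73] 0.0
28 m.1 [0.575 0.191 0.222] [ 0.08  0.38 -0.64  1.8   0.29  0.93 -1.79] 0.0
28 m.06 [0.596 0.201 0.19 ] [ 0.02  0.44 -0.58  1.78  0.32  0.88 -1.81] 0.0
28 m0 [0.623 0.213 0.147] [-0.05  0.53 -0.51  1.75  0.34  0.83 -1.83] 0.0
```

```bash
export OMP_NUM_THREADS=1; python3 -c "
from kin import *
from fam2 import tilted
H=Ro.from_euler('z',PYAW,degrees=True).as_matrix()
go(*tilted(PIN+[0,0,.17],H,15,0,.030))
x,R,o=cur();print((R.T@np.array([-.06,-.04,.07])*100).round(2))
"
```

```text
t 25.55 pos [0.5307 0.1692 0.208 ] shift cm in current axes [ 43.39  26.35 -12.7 ]  in final axes [ 49.08 -15.35  -9.67] turn [-27.83   0.09  53.55] F [-1.  -0.6 -0.9] w 0.698 q [ 0.53  0.39 -1.12  2.01  0.54  0.76 -2.01]
[ 1.    5.08 -8.62]
```

step_arm([
  [0.3,1.3,-2.15,0,0,0,0.4],
  [0.3,1.3,-2.15,0,0,0,0.4],
  [0.3,1.3,-2.15,0,0,0,0.4],
  [0.3,1.3,-2.15,0,0,0,0.4],
  [0,0,0,-3.48,0.01,6.69,0.4],
  [0,0,0,-3.48,0.01,6.69,0.4],
  [0,0,0,-3.48,0.01,6.69,0.4],
  [0,0,0,-3.48,0.01,6.69,0.4],
  [0,0,0,-3.48,0.01,6.69,0.4],
  [0,0,0,-3.48,0.01,6.69,0.4],
  [0,0,0,-3.48,0.01,6.69,0.4],
  [0,0,0,-3.48,0.01,6.69,0.4],
  [0,0,0,0,0,0,0.4],
])

```text
t: 26.85
eef_pos: [0.4717, 0.1259, 0.2769]
tool_rot: [-0.068, -0.515, 0.847, 0.112]
contact_force: [1.0, 0.5, 0.3]
gripper_width: 0.597
```

```bash
export OMP_NUM_THREADS=1; python3 -c "
from kin import *
from fam2 import tilted
H=Ro.from_euler('z',PYAW,degrees=True).as_matrix()
go(*tilted(PIN+[0,0,.17],H,15,0,.030))
"
```

```text
t 26.85 pos [0.4717 0.1259 0.2769] shift cm in current axes [ 42.47 -20.4   -3.91]  in final axes [ 42.53 -20.29  -3.85] turn [ 0.09  0.04 -0.16] F [1.  0.5 0.3] w 0.597 q [ 0.52  0.41 -1.01  1.76  0.14  1.31 -2.58]
```

step_arm([
  [3.03,-1.46,-0.28,0,0,0,0.4],
  [3.03,-1.46,-0.28,0,0,0,0.4],
  [3.03,-1.46,-0.28,0,0,0,0.4],
  [3.03,-1.46,-0.28,0,0,0,0.4],
  [3.03,-1.46,-0.28,0,0,0,0.4],
  [3.03,-1.46,-0.28,0,0,0,0.4],
  [3.03,-1.46,-0.28,0,0,0,0.4],
  [3.03,-1.46,-0.28,0,0,0,0.4],
  [3.03,-1.46,-0.28,0,0,0,0.4],
  [3.03,-1.46,-0.28,0,0,0,0.4],
  [3.03,-1.46,-0.28,0,0,0,0.4],
  [3.03,-1.46,-0.28,0,0,0,0.4],
  [3.03,-1.46,-0.28,0,0,0,0.4],
  [3.03,-1.46,-0.28,0,0,0,0.4],
  [0,0,0,0,0,0,0.4],
  [0,0,0,0,0,0,0.4],
])

```text
t: 28.45
eef_pos: [0.4604, -0.3455, 0.2627]
tool_rot: [-0.067, -0.517, 0.846, 0.111]
contact_force: [0.5, 1.5, 0.5]
gripper_width: 0.601
```

```bash
export OMP_NUM_THREADS=1; python3 -c "
from kin import *
from fam2 import tilted
H=Ro.from_euler('z',PYAW,degrees=True).as_matrix()
w=shot('wrist','w16')
go(*tilted(PIN+[0,0,.17],H,15,0,.030));go(*tilted(PIN,H,15,0,.030))
L=[(.012,.005,.04),(.012,-.005,.04),(-.012,-.005,.04),(-.012,.005,.04),(0,0,.005)]
im=cv2.resize(w['pixels'][:,:,::-1],None,fx=4,fy=4,interpolation=cv2.INTER_CUBIC)
for l in L:
  u=proj(w,PIN+H@np.array(l))[0];print(u.round(1));cv2.circle(im,tuple((u*4+1.5).astype(int)),2,(0,0,255),-1)
u=(u*4).astype(int);cv2.imwrite('pics/w16c.png',im[max(u[1]-300,0):u[1]+300,u[0]-300:u[0]+300])
"
```

```text
t 28.5 pos [ 0.4608 -0.3444  0.263 ] shift cm in current axes [ 0.24 -0.02  0.13]  in final axes [ 0.24 -0.03  0.13] turn [-0.07  0.03  0.19] F [0.7 0.1 0.1] w 0.601 q [ 1.08  0.56 -0.81  1.53  0.35  1.49 -1.83]
t 28.5 pos [ 0.4608 -0.3444  0.263 ] shift cm in current axes [ 0.26 -4.4  16.56]  in final axes [ 0.24 -4.43 16.55] turn [-0.07  0.03  0.19] F [0.7 0.1 0.1] w 0.601 q [ 1.08  0.56 -0.81  1.53  0.35  1.49 -1.83]
[314.3 150.1]
[329.1 150.1]
[328.8 183.2]
[314.6 183.2]
[321.6 150.7]
```

View pics/w16c.png

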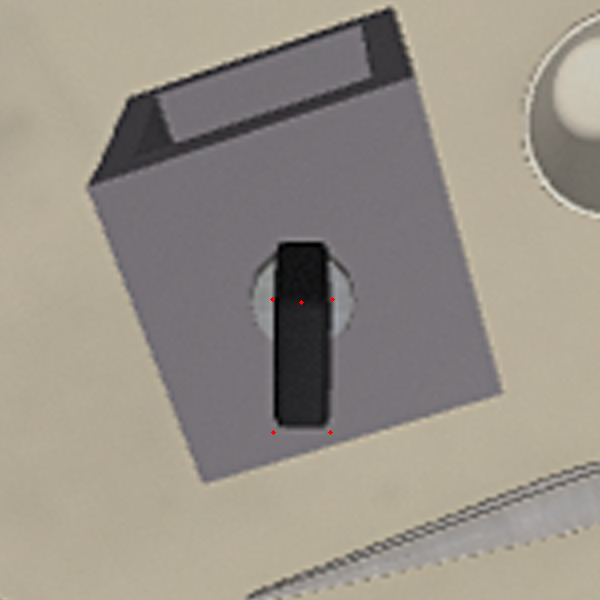

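step_arm([
  [0.22,-0.53,1.9,0,0,0.15,0.4],
  [0,-0.54,2,0,0,0,0.4],
  [0,-0.54,2,0,0,0,0.4],
  [0,-0.54,2,0,0,0,0.4],
  [0,-0.54,2,0,0,0,0.4],
  [0,-0.54,2,0,0,0,0.4],
  [0,-0.54,2,0,0,0,0.4],
  [0,-0.4,1.5,0,0,0,0.4],
  [0,0,0,0,0,0,0.4],
  [0,0,0,0,0,0,0.4],
])

```text
t: 29.5
eef_pos: [0.4605, -0.3471, 0.104]
tool_rot: [-0.067, -0.515, 0.847, 0.111]
contact_force: [0.4, -0.2, 0.1]
gripper_width: 0.601
```

```bash
export OMP_NUM_THREADS=1; python3 -c "
from kin import *
from fam2 import tilted
H=Ro.from_euler('z',PYAW,degrees=True).as_matrix()
w=shot('wrist','w17')
go(*tilted(PIN,H,15,0,.030))
"
```

```text
t 29.55 pos [ 0.4608 -0.3475  0.1045] shift cm in current axes [-0.04 -0.18  1.28]  in final axes [-0.04 -0.19  1.28] turn [-0.14  0.01 -0.08] F [ 0.3 -0.7  0.8] w 0.603 q [ 1.04  0.72 -0.75  1.66  0.46  1.23 -1.91]
```

View pics/w17.png

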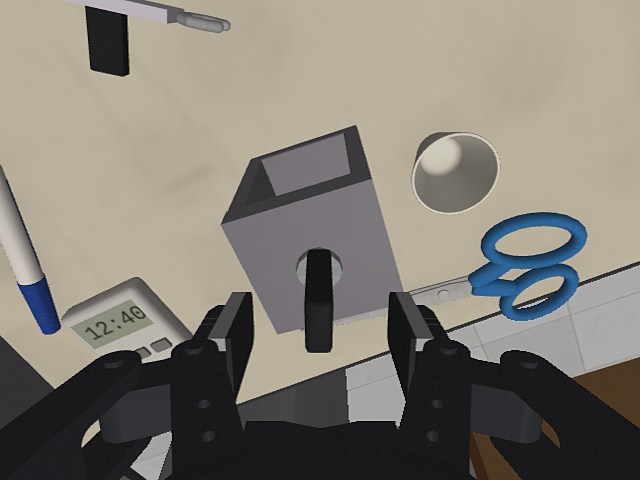

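step_arm([
  [-0.03,-0.1,0.6,0,0,0,0.4],
  [0,-0.12,0.6,0,0,0,0.4],
  [0,0,0,0,0,0,0.4],
  [0,0,0,0,0,0,1],
  [0,0,0,0,0,0,1],
  [0,0,0,0,0,0,1],
  [0,0,0,0,0,0,1],
  [0,0,0,0,0,0,1],
  [0,0,0,0,0,0,1],
], squeeze=60)

```text
t: 30.45
eef_pos: [0.4595, -0.3471, 0.0915]
tool_rot: [-0.068, -0.515, 0.847, 0.111]
contact_force: [0.4, 0.1, 1.6]
gripper_width: 0.107
```

```bash
export OMP_NUM_THREADS=1; python3 -c "
from kin import *
from fam2 import tilted
H=Ro.from_euler('z',PYAW,degrees=True).as_matrix()
w=shot('wrist','w18')
go(*tilted(PIN,H,15,0,.030))
"
```

```text
t 30.5 pos [ 0.4595 -0.347   0.0915] shift cm in current axes [-0.06  0.02 -0.01]  in final axes [-0.06  0.02 -0.01] turn [-0.07  0.02 -0.13] F [-0.2  0.4  0.7] w 0.105 q [ 1.04  0.73 -0.74  1.67  0.48  1.21 -1.92]
```

View pics/w18.png

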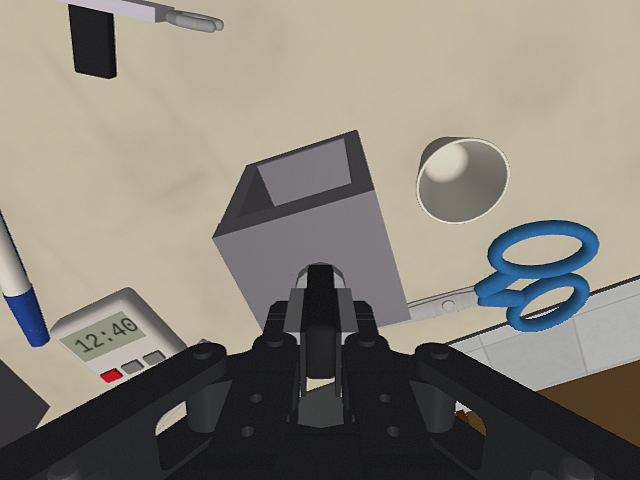

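```bash
export OMP_NUM_THREADS=1
cat >> kin.py <<'E'
def pinT(h,G):
    R=plateR(); return mountG(h,G,PX+R[:,0]*PH)
E
python3 -c "
from kin import *
H=Ro.from_euler('z',PYAW,degrees=True).as_matrix()
x,R,o=cur();p=R.T@(PIN+H@np.array([.0006,0,0])-x);print(p);p[0]=0
# ideal rotation: pure tilt
Rg=R.T@H;print(np.degrees(Ro.from_matrix(Rg).as_rotvec()))
json.dump(dict(R=Rg.tolist(),p=p.tolist()),open('GP.json','w'))
"
```

```text
[-0.0006 -0.0082  0.0097]
[-119.1707  119.4558   15.635 ]
```

step_arm([
  [0,0.26,-0.97,0,0,0,1],
  [0,0.52,-1.93,0,0,0,1],
  [0,0.78,-2.9,0,0,0,1],
  [0,0.78,-2.9,0,0,0,1],
  [0,0.78,-2.9,0,0,0,1],
  [0,0.78,-2.9,0,0,0,1],
  [0,0.78,-2.9,0,0,0,1],
  [0,0.52,-1.93,0,0,0,1],
  [0,0,0,0,0,0,1],
  [0,0,0,0,0,0,1],
])

```text
t: 31.5
eef_pos: [0.4588, -0.3467, 0.2915]
tool_rot: [-0.068, -0.515, 0.847, 0.111]
contact_force: [0.8, -0.2, -1.5]
gripper_width: 0.105
```

```bash
export OMP_NUM_THREADS=1; python3 -c "
from kin import *
G=json.load(open('GP.json'))
w=shot('wrist','w19');cv2.imwrite('pics/w19c.png',w['pixels'][200:440,220:420,::-1])
pos,Rt=pinT(.14,G);print(pos);go(pos,Rt)
"
```

```text
[0.5578 0.1824 0.2558]
t 31.55 pos [ 0.4584 -0.3467  0.2907] shift cm in current axes [-51.54  14.13   7.37]  in final axes [-43.5  -28.57  14.2 ] turn [ 32.52  -2.45 -53.61] F [ 1.  -0.2 -0.3] w 0.104 q [ 1.09  0.53 -0.82  1.5   0.33  1.54 -1.82]
```

View pics/w19c.png

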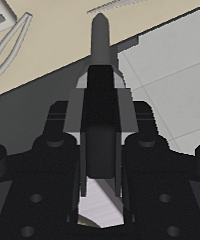

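step_arm([
  [-3.13,1.49,0.325,0,0,0,1],
  [-3.13,1.49,0.325,0,0,0,1],
  [-3.13,1.49,0.325,0,0,0,1],
  [-3.13,1.49,0.325,0,0,0,1],
  [-3.13,1.49,0.325,0,0,0,1],
  [-3.13,1.49,0.325,0,0,0,1],
  [-3.13,1.49,0.325,0,0,0,1],
  [-3.13,1.49,0.325,0,0,0,1],
  [-3.13,1.49,0.325,0,0,0,1],
  [-3.13,1.49,0.325,0,0,0,1],
  [-3.13,1.49,0.325,0,0,0,1],
  [-3.13,1.49,0.325,0,0,0,1],
  [-3.13,1.49,0.325,0,0,0,1],
  [-3.13,1.49,0.325,0,0,0,1],
  [0,0,0,0,0,0,1],
])

```text
t: 33.05
eef_pos: [0.4696, 0.1454, 0.3008]
tool_rot: [-0.068, -0.518, 0.845, 0.112]
contact_force: [0.0, 0.1, -0.5]
gripper_width: 0.105
```

step_arm([
  [0,0,0,4.06,-0.31,-6.7,1],
  [0,0,0,4.06,-0.31,-6.7,1],
  [0,0,0,4.06,-0.31,-6.7,1],
  [0,0,0,4.06,-0.31,-6.7,1],
  [0,0,0,4.06,-0.31,-6.7,1],
  [0,0,0,4.06,-0.31,-6.7,1],
  [0,0,0,4.06,-0.31,-6.7,1],
  [0,0,0,4.06,-0.31,-6.7,1],
  [0,0,0,0,0,0,1],
  [0,0,0,0,0,0,1],
])

```text
t: 34.05
eef_pos: [0.4705, 0.1397, 0.3008]
tool_rot: [-0.14, 0.825, -0.542, 0.084]
contact_force: [-0.4, -0.3, -0.3]
gripper_width: 0.109
```

```bash
export OMP_NUM_THREADS=1; python3 -c "
from kin import *
G=json.load(open('GP.json'))
pos,Rt=pinT(.14,G);go(pos,Rt)
pos,Rt=pinT(.08,G);go(pos,Rt)
"
```

```text
t 34.05 pos [0.4705 0.1397 0.3008] shift cm in current axes [-0.37 -7.74  7.39]  in final axes [-0.1  -7.58  7.55] turn [ 1.26  0.03 -2.06] F [-0.4 -0.3 -0.3] w 0.109 q [ 0.99 -0.02 -1.32  2.06 -0.09  0.76 -1.44]
t 34.05 pos [0.4705 0.1397 0.3008] shift cm in current axes [-0.43 -9.41 13.15]  in final axes [-0.1  -9.13 13.35] turn [ 1.26  0.03 -2.06] F [-0.4 -0.3 -0.3] w 0.109 q [ 0.99 -0.02 -1.32  2.06 -0.09  0.76 -1.44]
```

step_arm([
  [0,-1.5,0.5,0.63,0,-1.03,1],
  [0,-1.5,0.5,0.63,0,-1.03,1],
  [0,-1.5,1.1,0,0,0,1],
  [0,-1.5,1.8,0,0,0,1],
  [-0.1,-1.5,1.8,0,0,0,1],
  [0,0,1.8,0,0,0,1],
  [0,0,0,0,0,0,1],
  [0,0,0,0,0,0,1],
])

```text
t: 34.85
eef_pos: [0.5572, 0.1839, 0.2555]
tool_rot: [-0.149, 0.834, -0.524, 0.091]
contact_force: [-0.1, -0.7, -0.3]
gripper_width: 0.103
```

```bash
export OMP_NUM_THREADS=1
cat > ovp.py <<'E'
from kin import *
def ovp(name,G):
    s=shot('scene','s'+name);t=shot('top','t'+name);w=shot('wrist','w'+name)
    p,R,o=cur(); A=p+R@np.array(G['p']); Ra=R@np.array(G['R'])
    def draw(c,x0,y0,k,ww,hh):
        im=cv2.resize(c['pixels'][:,:,::-1][y0:y0+hh,x0:x0+ww],None,fx=k,fy=k,interpolation=cv2.INTER_CUBIC)
        for l in [(0,0,-.058),(0,0,0)]:
            u=(proj(c,A+Ra@np.array(l))[0]-[x0,y0])*k+k/2-.5; cv2.circle(im,tuple(u.astype(int)),2,(0,0,255),-1)
        for l in [(0,0,0),(.052,0,0.008),(.078,.043,0),(.078,-.043,0)]:
            u=(proj(c,PX+plateR()@np.array(l))[0]-[x0,y0])*k+k/2-.5; cv2.circle(im,tuple(u.astype(int)),2,(0,255,0),-1)
        return im
    cv2.imwrite(f'pics/p{name}.png',np.hstack([draw(s,220,190,4,100,120),draw(w,240,100,3,133,160)]))
    R=plateR();print('pin in plate mm',(R.T@(A-PX-R[:,0]*PH)*1000).round(1),'ang',np.degrees(Ro.from_matrix(R.T@Ra).as_rotvec()).round(2))
E
python3 -c "
from ovp import *
G=json.load(open('GP.json'));ovp('20',G)
pos,Rt=pinT(.08,G);go(pos,Rt)
"
```

```text
pin in plate mm [  0.9   0.9 140.8] ang [ 0.17 -0.19  0.22]
t 35.0 pos [0.5576 0.1832 0.257 ] shift cm in current axes [ 0.1  -1.47  5.9 ]  in final axes [ 0.08 -1.49  5.9 ] turn [-0.18  0.11  0.25] F [-0.3 -0.3 -0.9] w 0.105 q [ 0.55  0.32 -1.13  1.96  0.47  0.73 -1.94]
```

View pics/p20.png

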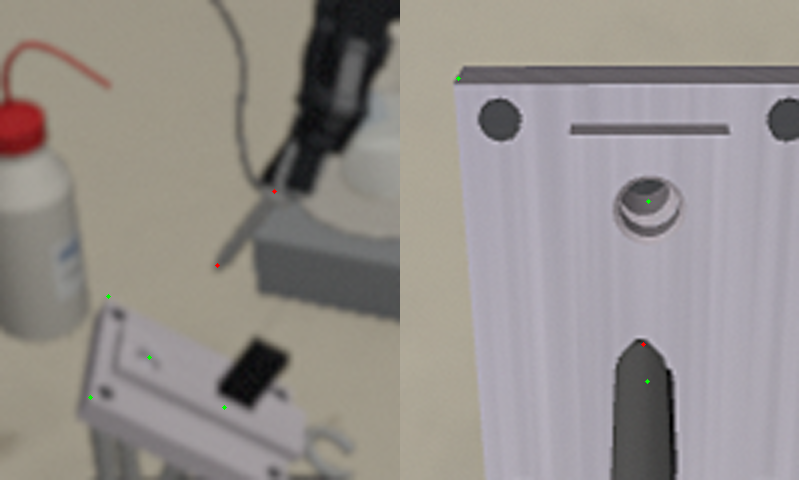

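step_arm([
  [0.1,-0.28,1.18,-0.1,0.1,0.2,1],
  [0,-0.28,1.18,0,0,0,1],
  [0,-0.28,1.18,0,0,0,1],
  [0,-0.28,1.18,0,0,0,1],
  [0,-0.28,1.18,0,0,0,1],
  [0,0,0,0,0,0,1],
  [0,0,0,0,0,0,1],
])

```text
t: 35.7
eef_pos: [0.5878, 0.197, 0.2056]
tool_rot: [-0.148, 0.833, -0.525, 0.092]
contact_force: [-0.8, 1.1, -0.5]
gripper_width: 0.105
```

```bash
export OMP_NUM_THREADS=1; python3 -c "
from ovp import *
G=json.load(open('GP.json'));ovp('21',G)
pos,Rt=pinT(.05,G);go(pos,Rt)
"
```

```text
pin in plate mm [-1.   0.1 80.1] ang [ 0.06 -0.08  0.1 ]
t 35.85 pos [0.588  0.1969 0.2061] shift cm in current axes [ 0.01 -0.87  2.88]  in final axes [ 0.01 -0.88  2.88] turn [-0.08  0.03  0.11] F [ 0.3  0.1 -0.5] w 0.106 q [ 0.39  0.43 -1.01  1.95  0.63  0.68 -2.07]
```

View pics/p21.png

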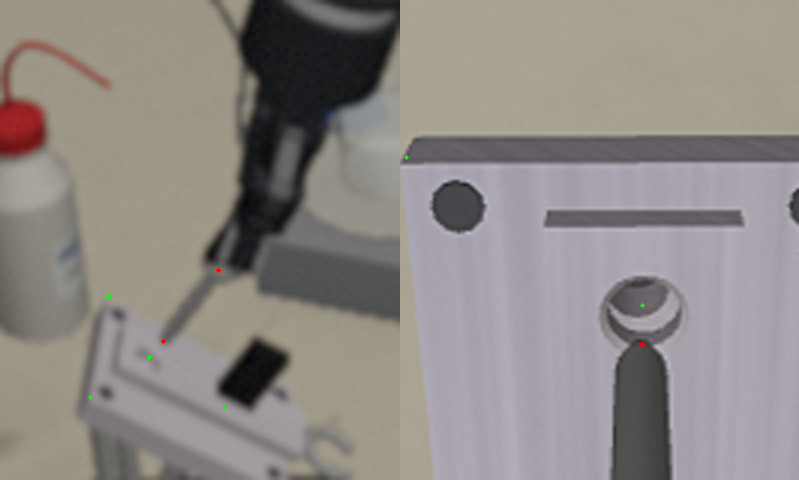

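step_arm([
  [0,-0.129,0.483,0,0,0,1],
  [0,-0.129,0.483,0,0,0,1],
  [0,-0.129,0.483,0,0,0,1],
  [0,-0.129,0.483,0,0,0,1],
  [0,0,0,0,0,0,1],
])

```text
t: 36.35
eef_pos: [0.5982, 0.2019, 0.1884]
tool_rot: [-0.148, 0.833, -0.525, 0.092]
contact_force: [-0.5, -0.4, 0.2]
gripper_width: 0.107
```

```bash
export OMP_NUM_THREADS=1; python3 -c "
from ovp import *
G=json.load(open('GP.json'));ovp('22',G)
pos,Rt=pinT(.012,G);go(pos,Rt)
"
```

```text
pin in plate mm [-1.4  0.2 59.7] ang [ 0.08 -0.03  0.1 ]
t 36.5 pos [0.5982 0.202  0.1892] shift cm in current axes [ 0.03 -1.36  4.57]  in final axes [ 0.02 -1.36  4.57] turn [-0.03  0.05  0.12] F [-0.   0.6 -1.3] w 0.109 q [ 0.35  0.46 -0.97  1.94  0.67  0.66 -2.1 ]
```

View pics/p22.png

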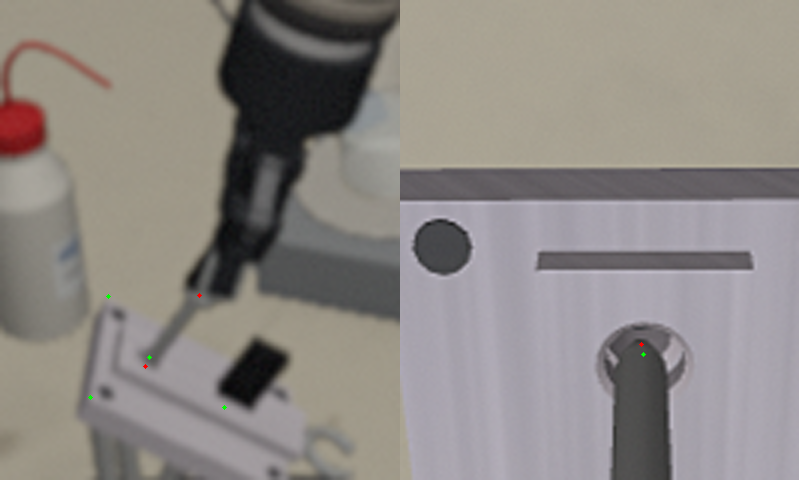

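step_arm([
  [0,-0.15,0.483,0,0,0,1],
  [0,-0.15,0.483,0,0,0,1],
  [0,-0.129,0.483,0,0,0,1],
  [0,-0.129,0.483,0,0,0,1],
  [0,0,0,0,0,0,1],
])

```text
t: 37.0
eef_pos: [0.6089, 0.207, 0.1722]
tool_rot: [-0.148, 0.833, -0.525, 0.092]
contact_force: [0.1, -0.1, -0.5]
gripper_width: 0.107
```

```bash
export OMP_NUM_THREADS=1; python3 -c "
from ovp import *
G=json.load(open('GP.json'))
pos,Rt=pinT(.012,G);go(pos,Rt)
"
```

```text
t 37.0 pos [0.6089 0.207  0.1722] shift cm in current axes [ 0.01 -0.84  2.56]  in final axes [ 0.01 -0.84  2.56] turn [0.02 0.06 0.1 ] F [ 0.1 -0.1 -0.5] w 0.107 q [ 0.31  0.5  -0.93  1.93  0.71  0.65 -2.14]
```

step_arm([
  [0,-0.129,0.483,0,0,0,1],
  [0,-0.129,0.483,0,0,0,1],
  [0,-0.129,0.483,0,0,0,1],
  [0,-0.129,0.483,0,0,0,1],
  [0,-0.129,0.483,0,0,0,1],
  [0,0,0,0,0,0,1],
])

```text
t: 37.6
eef_pos: [0.6219, 0.2132, 0.1518]
tool_rot: [-0.148, 0.833, -0.525, 0.092]
contact_force: [-0.5, 0.0, -0.6]
gripper_width: 0.102
```

```bash
export OMP_NUM_THREADS=1; python3 -c "
from ovp import *
G=json.load(open('GP.json'));ovp('23',G)
pos,Rt=pinT(.008,G);go(pos,Rt)
"
```

```text
pin in plate mm [-0.9  0.2 14.6] ang [ 0.07 -0.04  0.09]
t 37.75 pos [0.6219 0.2133 0.1526] shift cm in current axes [ 0.02 -0.26  0.62]  in final axes [ 0.02 -0.26  0.62] turn [-0.04  0.05  0.11] F [ 0.   0.8 -0.5] w 0.105 q [ 0.27  0.54 -0.89  1.91  0.76  0.63 -2.17]
```

View pics/p23.png

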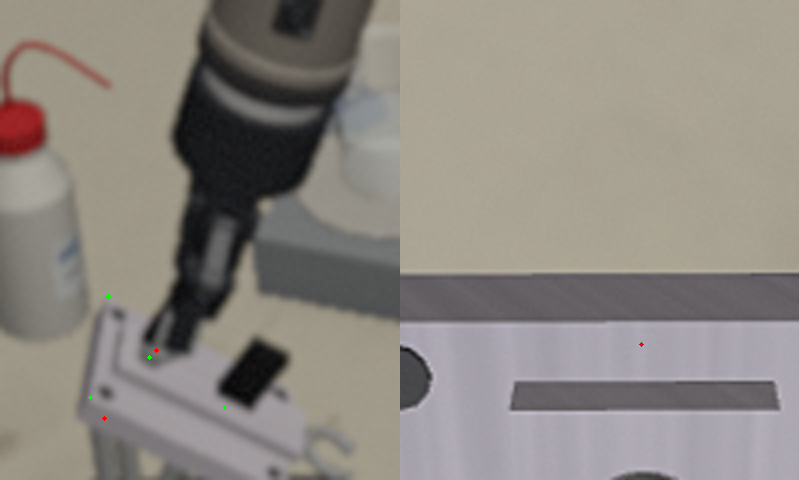

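Push the last ~7 mm gently, until force is felt.

step_arm([
  [0,-0.078,0.29,0,0,0,1],
  [0,-0.052,0.19,0,0,0,1],
  [0,0,0,0,0,0,1],
])

```text
t: 38.05
eef_pos: [0.6246, 0.2144, 0.1483]
tool_rot: [-0.148, 0.833, -0.525, 0.093]
contact_force: [-0.1, 0.8, 0.4]
gripper_width: 0.102
```

```bash
export OMP_NUM_THREADS=1; python3 -c "
from ovp import *
G=json.load(open('GP.json'))
pos,Rt=pinT(.008,G);go(pos,Rt)
"
```

```text
t 38.05 pos [0.6246 0.2144 0.1483] shift cm in current axes [-0.   -0.14  0.11]  in final axes [-0.   -0.14  0.11] turn [-0.03  0.04  0.1 ] F [-0.1  0.8  0.4] w 0.102 q [ 0.26  0.55 -0.88  1.91  0.77  0.63 -2.18]
```

step_arm([
  [0,-0.026,0.097,0,0,0,1],
  [0,0,0,0,0,0,1],
  [0,-0.026,0.097,0,0,0,1],
  [0,0,0,0,0,0,1],
])

```text
t: 38.45
eef_pos: [0.6253, 0.2148, 0.1473]
tool_rot: [-0.148, 0.833, -0.525, 0.093]
contact_force: [-4.0, -1.8, 5.2]
gripper_width: 0.108
```

```bash
export OMP_NUM_THREADS=1; python3 -c "
from ovp import *
G=json.load(open('GP.json'))
pos,Rt=pinT(.008,G);go(pos,Rt)
"
```

```text
t 38.45 pos [0.6253 0.2148 0.1473] shift cm in current axes [ 0.01 -0.08 -0.01]  in final axes [ 0.01 -0.08 -0.01] turn [-0.02 -0.01  0.11] F [-4.  -1.8  5.2] w 0.108 q [ 0.25  0.55 -0.88  1.91  0.77  0.63 -2.18]
```

step_arm([
  [0,-0.026,0.097,0,0,0,1],
  [0,0,0,0,0,0,1],
  [0,0,0,0,0,0,0.75],
  [0,0,0,0,0,0,0.6],
  [0,0,0,0,0,0,0.6],
  [0,0,0,0,0,0,0.6],
  [0,0.259,-0.966,0,0,0,0.6],
  [0,0.52,-1.93,0,0,0,0.6],
  [0,0.52,-1.93,0,0,0,0.6],
  [0,0.52,-1.93,0,0,0,0.6],
  [0,0.52,-1.93,0,0,0,0.6],
  [0,0.52,-1.93,0,0,0,0.6],
  [0,0,0,0,0,0,0.6],
  [0,0,0,0,0,0,0.6],
])

```text
t: 39.85
eef_pos: [0.5691, 0.1874, 0.2363]
tool_rot: [-0.148, 0.833, -0.525, 0.093]
contact_force: [-0.2, 0.1, 0.1]
gripper_width: 0.397
```

```bash
export OMP_NUM_THREADS=1; python3 -c "
from ovp import *
G=json.load(open('GP.json'))
pos,Rt=pinT(.008,G);go(pos,Rt)
s=shot('scene','s24');w=shot('wrist','w24');t=shot('top','t24')
R=plateR();L=np.array([(.052,0,.008),(.052,0,.048),(0,0,.05)])
print(proj(s,PX+L@R.T),proj(w,PX+L@R.T))
for c in (s,w):print([(np.round(r['point'],1),round(r['score'],2)) for r in bot.pinpoint(c,'lock_pin')][:2])
cv2.imwrite('pics/f24.png',np.hstack([cv2.resize(s['pixels'][220:340,220:320,::-1],(400,480),interpolation=cv2.INTER_CUBIC),cv2.resize(w['pixels'][0:300,190:440,::-1],(400,480))]))
"
```

```text
t 39.85 pos [0.5691 0.1874 0.2363] shift cm in current axes [-0.05 -2.89 10.49]  in final axes [-0.05 -2.91 10.49] turn [-0.08 -0.02  0.09] F [-0.2  0.1  0.1] w 0.397 q [ 0.48  0.36 -1.08  1.96  0.54  0.71 -2.  ]
[[256.8776 278.9076]
 [266.1128 266.8385]
 [287.4819 276.7185]] [[319.7022 176.407 ]
 [319.6465 203.5984]
 [319.9142 281.6006]]
[(array([257.4, 282.1]), 0.46)]
[(array([320.9, 181.5]), 0.64)]
```

View pics/f24.png

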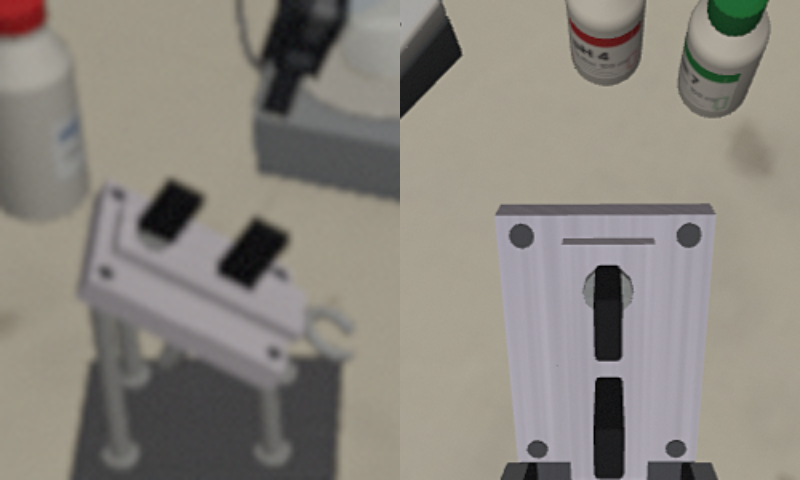

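```bash
python3 -c "
from ovp import *
a=cv2.imread('pics/top0.png');b=cv2.imread('pics/t24.png');d=cv2.absdiff(a,b).max(2)
for n,(u,v) in dict(timer=(393,273),beaker=(242,280),petri=(169,290)).items(): print(n,d[v-20:v+20,u-20:u+20].mean(), d[v-20:v+20,u-20:u+20].max())
print(bot.get_obs()['contact_force']); print(bot.hand_in())
"
```

```text
timer 11.134375 18
beaker 60.039375 89
petri 29.1425 92
[ 0.6155 -0.0077 -0.4454]
the job is handed in; nothing more can be done
None
```

View pics/t24.png

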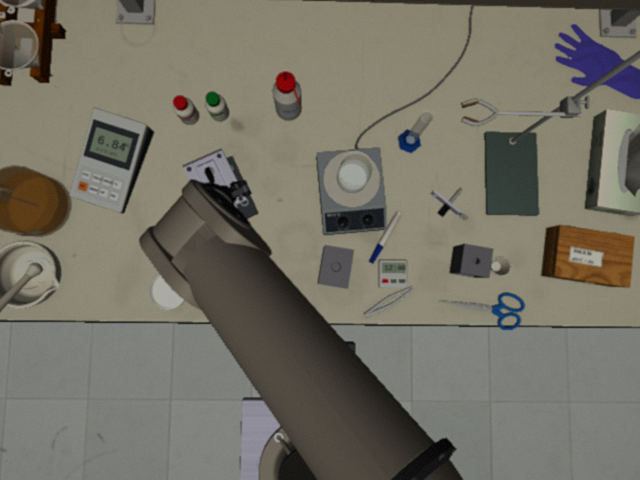

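View pics/s24.png

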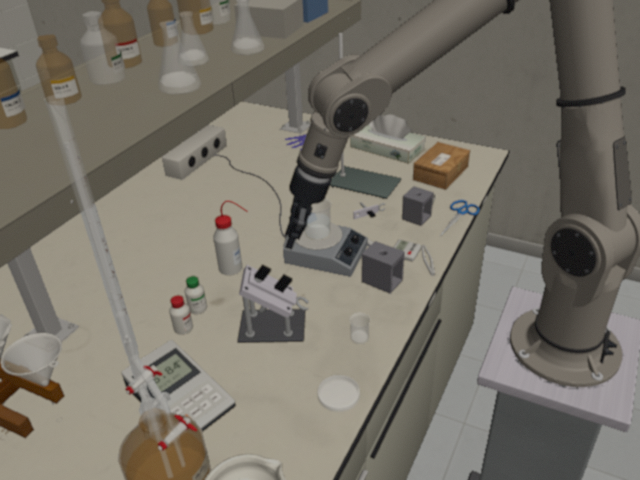

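The electrode arm is mounted on the sloping plate and the locking pin is pushed home through it. I handed the job in at about 40 s; it gives no verdict.

- **First grasp:** the first try at the plate, with the tool square to the arm, brought a wrist joint to the end of its range. I put the arm back in its holder and gripped it again with the tool tilted 20°. After that the stem went in freely, and I felt the arm seat on the plate before letting go.
- **Pin:** I gripped it with a 15° tilt and pushed until the collar met the arm, then let go and backed off about 10 cm.
- **Last checks:** the scene and wrist pictures show the arm flat on the plate, with the clip pointing down the slope. The pin's tab lies within about 1 mm of where it should be, and its collar is on the bar. The tool felt no contact force.
- **Small disagreement:** the wrist view put the arm's pin hole about 1 to 1.5 mm further down the slope than my plate estimate. That is within the 6 mm allowed.
- **Bystanders:** my picture-difference check passed for the timer. It showed differences for the small beaker and petri dish, because the robot hid them in the top view. The final scene picture shows both of them where they started.

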